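# Turn a washed stacking tote and stack it

### The job

Take the washed blue tote that stands on its end out of the wire draining rack, set it down upright on its base on the worktop and let go of it. Then take it again by its sides, turn it so that its yellow end lies over the plain end of the other blue tote, and set it gently on top of that one so that it rests level on the stacking ledges instead of nesting. Leave the other tote where it stands with the pens in it, and do not knock the sample pots.

Things in the scene. Friction and masses are not known exactly. Their poses are not given: they have to be found in the camera images.
- tote_mid (a point): loose blue tote to be stacked, rigid plastic, 0.25 to 0.4 kg, 176 x 68 mm over the rim, 56 mm high. The point is its centre, 28 mm above its underside. x: along its length to its yellow end, y: across, z: up out of its mouth. At the start it stands on its plain end in the rack: x up, mouth (z) to the rack's +y, underside to the rack's -y, top end 182 mm above the worktop
- tote: the loose tote again, origin at the centre of its underside, same axes. Grip: its rim, a straight band 8 mm thick and 14 mm tall (42 to 56 mm above the underside), 68 mm over the outer long sides, can be gripped across those 68 mm anywhere along its length. Below the rim the walls taper in to a base of 152 x 44 mm
- tote_end (a point): middle of the rim at the yellow end of the loose tote: x = +84 mm from its centre, 49 mm above its underside; same axes as the tote
- lower_tote_mid (a point): the other blue tote, the same shape, standing upright on the worktop with two pens in it (loose, 0.5 kg). The point is its centre, 28 mm above its underside; x to its yellow end, z up. Its mouth is 160 x 52 mm, the rim's top 56 mm above the worktop
- lower_tote: the lower tote again; origin at the centre of its underside, same axes
- ledge_top (a point): top of one of the lower tote's four stacking ledges, 46 mm above its underside; they are inside the long walls at x = +55 and -25 mm; the base has notches at the same x. So yellow ends the same way: the totes nest, 22 mm apart in height. Yellow ends at opposite ends, the upper base sits 10 mm inside the lower mouth, 4 mm of play all round, on the ledges, 46 mm above the lower tote
- rack: fixed steel wire draining rack, 110 mm (x) by 110 mm (y), origin at its underside below the middle of the standing tote, z up. Wire hoops stand round the tote: 63 mm high on its underside's side, 53 mm on both flanks (5 mm clear of it), 33 mm on the mouth's side (15 mm clear), so the tote must be lifted out upwards by some 60 mm
- pen_a_mid (a point): blue ball pen, 142 mm long and 12 mm thick, lying lengthwise on the floor of the lower tote; the point is its middle
- pen_b_mid (a point): red ball pen, the same size, beside the blue one in the lower tote; the point is its middle
- pot_white: bystander: sample pot with white lid and buff body, diameter 50 mm, 66 mm high; origin at the centre of its underside, z up
- pot_blue: bystander: sample pot with blue lid, same size and origin
- pot_red: bystander: sample pot with white lid and pink body, same size and origin
Not all that is in view belongs to the job. What is shaped like the tote but red is not meant.

How it is judged:
By the outcome, as a careful person would: the job done as asked, in the order asked, and still so for the second after the job is handed in, with the robot touching nothing.
It also fails if it takes over 58 s, if anything falls off the work surface, if the arm or the gripper's body presses on something with over 40 N, if the wrist force passes 120 N, or if a joint passes its speed limit or range.

### The arm

A 6-joint arm with a two-finger parallel gripper is mounted at the origin on a cart in front of the work surface, level with it; the furniture and walls round the work are solid. World frame = base frame: x ahead of the robot, y to its left, z up, the work surface at z = 0. Lengths are in m, angles in rad, forces in N, time in s.
With the tool pointing down it reaches from about 0.325 to 0.9 m from the base axis. Payload 6.1 kg.
Tool frame: the origin (TCP) lies midway between the tips of the shut fingers; the grasp point (between the pads) lies robot.grasp_offset behind it (robot.grasp_offset is the distance from the TCP to the grasp point, in m); z points along the fingers, y is the direction in which the jaws open and shut (so a half turn about z gives the same grasp; the last joint's range is limited). The gripper opens to 87 mm and grips with 3 to 60 N. Pads are 19 mm wide; open, the fingers measure 117 mm over their backs; the gripper's body (75 mm by 190 mm) begins 51 mm behind the grasp point.
Start: joints at [-1.3, 0.22, 1.526, -0, 1.395, -0.126], TCP at [0.242, -0.576, 0.223] pointing down, gripper open.
Joint ranges: [-2.98, 2.98], [-0.91, 2.08], [0.09, 2.57], [-1.24, 4.39], [0.2, 2.65], [-2.68, 2.68]. Speed limits (rad/s): [2.57, 2.57, 3.01, 3.14, 3.14, 3.14].

### API

Orientations are given as a rotation vector (axis times angle).
In Python, from bench import robot, cams gives the robot as it stands.
- The arm moves only by the tool jog_arm, never from a script. Its arguments are lists of equal length, an entry for each row: "gripper": the finger opening in m, from 0 to 0.087; "travel": the shift along the tool's x, y, z in m, a list of three; "turn": the turn, a rotation vector about the tool's x, y, z in rad, a list of three. A call has 1 to 12 rows; each row is the pose to reach, as a shift and turn from the pose commanded when the call began, along the tool's axes at that moment; what a row does not reach only later rows make up. A row lasts 1/12 s, in which the tool goes at most 41.7 mm and 7.16 degrees, less where a joint would pass 70% of its speed; a pose out of reach is approached as far as the arm can. A call with a gripper value outside its range is refused whole. The fingers move at their own pace and stop on an object; "newtons" is the grip in N (left out, the last holds). Time passes only in rows, so rows that repeat a pose let the fingers close. It gives the time, the measured TCP pose, the force and the opening at its end, in the units of the state.
- robot.get_state(): the state, without advancing time (a new reading comes with each control period).
- cams.snapshot(name): name is "scene" or "top" or "wrist"; returns (picture, depth): 480x640x3 uint8, blue, green, red; 480x640 float32, m along the optical axis (not along the pixel's ray), 0 where there is no reading.
- cams.camera_params(name): a dict with "intrinsics" (3x3 intrinsics, pixels), "eye" and "attitude" of the camera in the world. Camera axes: x right, y down, z forward; pixel columns grow to the right and rows downward; lengths in m; the calibration is good to about 2 mm. The wrist camera is an equidistant fisheye: a pixel r from the principal point sees the ray r / f radians off the axis. A picture is of the moment at which its call begins: read the wrist's pose just before it. camera_params takes no time and is no camera call; for the wrist camera it gives the pose at the moment of the call.
- robot.close_job(): hands the job in, once; it reports no verdict.
The state is a dict: "clock": time; "q": joint angles; "joint_vel": joint speeds; "joint_efforts": joint torques, N m; "ee_pos": TCP position; "orientation": TCP orientation; "wrist_force": force on the tool from outside, world axes, zero at the start; "torque": the same for the moment, N m; "opening": finger opening in m.
Only numpy, scipy, OpenCV 4.12 (cv2) and the standard library are available. Lean on these libraries where they do the work, as an engineer would, in place of code of your own. Each camera call takes 0.05 s, during which the arm holds its last target.

## Working session

There is one attempt and no reset: what is moved stays moved. The work goes in short steps, Python scripts to look and compute and a tool call to move; the robot and the scene stay as the last step left them, time stands still between calls to the robot, and variables do not carry over. Pictures are saved under pics/ and viewed, and the job is handed in when it is done.

Besides the shell and the picture viewer there is one more tool, called after "Request:" as name(argument=value, ...) on one line, values as JSON. jog_arm: Moves the arm, as the interface text tells. Its arguments: {"type":"object","properties":{"gripper":{"type":"array","items":{"type":"number"}},"travel":{"type":"array","items":{"type":"array","items":{"type":"number"}}},"turn":{"type":"array","items":{"type":"array","items":{"type":"number"}}},"newtons":{"type":"number"}},"required":["gripper","travel","turn"]}

```bash
ls; mkdir -p pics; python3 - <<'E'
from bench import robot,cams
import cv2,numpy as np
s=robot.get_state();print(s, robot.grasp_offset)
for n in ["scene","top","wrist"]:
    p=cams.camera_params(n);print(n,p)
    im,d=cams.snapshot(n);cv2.imwrite(f"pics/{n}0.png",im);np.savez(f"{n}0.npz",im=im,d=d,K=p['intrinsics'])
E
```

```text
pics
{'clock': 0.0, 'q': array([-1.30011408e+00,  2.21207510e-01,  1.52764585e+00, -3.07979809e-05,
        1.39471305e+00, -1.26104095e-01]), 'joint_vel': array([ 0.00028529, -0.00126441,  0.00071493,  0.00019312,  0.00018154,
       -0.00123818]), 'joint_efforts': array([-1.33272533e-03, -4.94612002e+01, -3.87375069e+01,  6.96252566e-02,
        5.72533545e-02, -1.65602232e-04]), 'ee_pos': array([ 0.24134652, -0.57582483,  0.22143042]), 'orientation': array([-3.07803934e+00, -6.18810699e-01,  2.71254149e-04]), 'wrist_force': array([-0.27387526,  0.20900505,  0.06162538]), 'torque': array([-0.01306532,  0.00692792, -0.00311072]), 'opening': 0.08712683970498725} 0.0187
scene {'intrinsics': array([[589.40355744,   0.        , 307.78923029],
       [  0.        , 589.40355744, 249.21387503],
       [  0.        ,   0.        ,   1.        ]]), 'eye': array([-0.28155087,  0.79234882,  1.10172957]), 'attitude': array([-0.9941767 ,  2.37057648, -1.16656376])}
top {'intrinsics': array([[597.06037483,   0.        , 318.6160049 ],
       [  0.        , 597.06037483, 237.818315  ],
       [  0.        ,   0.        ,   1.        ]]), 'eye': array([-0.22770788,  0.03278646,  1.57181839]), 'attitude': array([-1.83486281,  2.06807996, -0.54632756])}
wrist {'intrinsics': array([[371.64829954,   0.        , 319.53290447],
       [  0.        , 371.64829954, 243.01178607],
       [  0.        ,   0.        ,   1.        ]]), 'eye': array([ 0.30662694, -0.54868668,  0.38373705]), 'attitude': array([ 2.42838153, -1.61588044, -0.21635227])}
```

View pics/scene0.png

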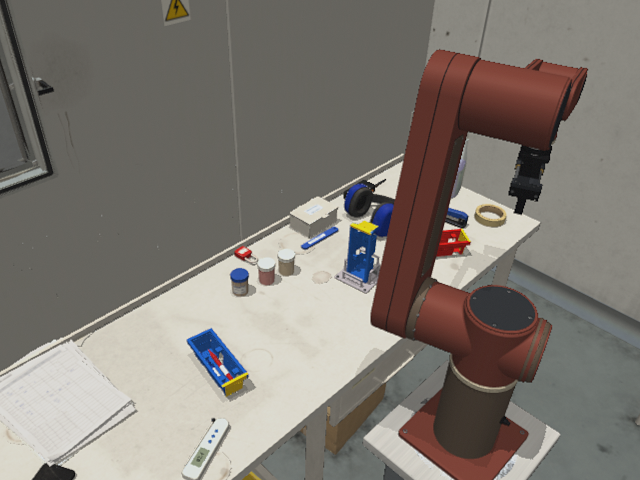

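View pics/top0.png

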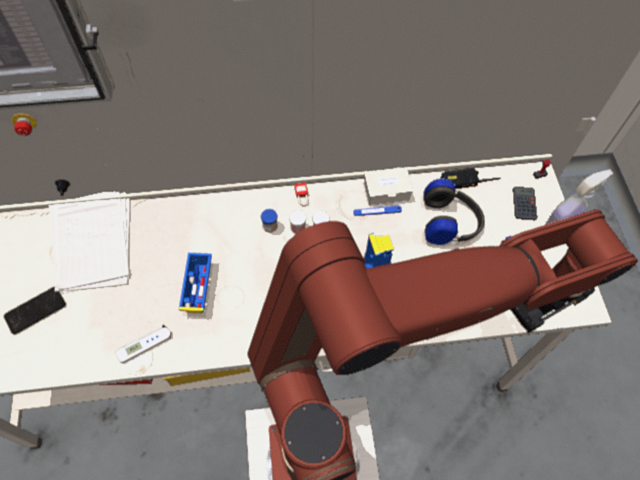

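View pics/wrist0.png

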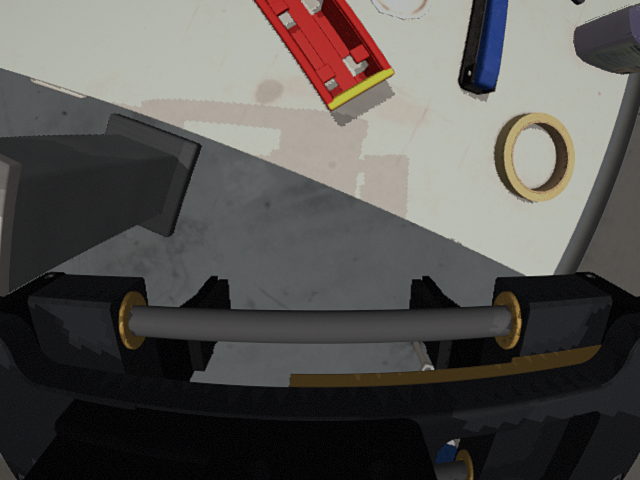

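The scene picture shows the standing tote in the rack (yellow top about 365,228), the lower tote at (217,362) with its yellow end at (235,383), and the pots at (240,282), (266,270) and (286,262). In the top picture the lower tote is at (196,282) and the yellow top at (380,244). Next I'll measure these.

```bash
cat > h.py <<'E'
import numpy as np,cv2
from scipy.spatial.transform import Rotation as R
def cloud(im,d,p):
    K=p['intrinsics'];v,u=np.indices(d.shape)
    X=np.stack([(u-K[0,2])/K[0,0]*d,(v-K[1,2])/K[1,1]*d,d],-1)
    return X@R.from_rotvec(p['attitude']).as_matrix().T+p['eye']
def dirs(uv,p,fish=False):
    K=p['intrinsics'];uv=np.atleast_2d(uv).astype(float)
    a=(uv-[K[0,2],K[1,2]])/[K[0,0],K[1,1]]
    if fish:
        r=np.linalg.norm(a,axis=1,keepdims=True)+1e-12
        D=np.hstack([a/r*np.sin(r),np.cos(r)])
    else: D=np.hstack([a,np.ones((len(a),1))])
    return D@R.from_rotvec(p['attitude']).as_matrix().T
def onz(uv,p,z,fish=False):
    D=dirs(uv,p,fish);return p['eye']+D*((z-p['eye'][2])/D[:,2])[:,None]
def wcloud(im,d,p):
    K=p['intrinsics'];v,u=np.indices(d.shape)
    a=np.stack([(u-K[0,2])/K[0,0],(v-K[1,2])/K[1,1]],-1);r=np.linalg.norm(a,axis=-1,keepdims=True)+1e-12
    X=np.concatenate([a/r*np.tan(np.minimum(r,1.4)),np.ones_like(r)],-1)*d[...,None]
    return X@R.from_rotvec(p['attitude']).as_matrix().T+p['eye']
def masks(im):
    h=cv2.cvtColor(im,cv2.COLOR_BGR2HSV);H,S,V=[h[...,i].astype(int) for i in range(3)]
    return dict(blue=(H>100)&(H<125)&(S>140)&(V>40),yellow=(H>20)&(H<35)&(S>150)&(V>100))
E
python3 - <<'E'
from h import *
from bench import cams
for n in ["scene","top"]:
    f=np.load(n+"0.npz");p=cams.camera_params(n);im,d=f['im'],f['d'];W=cloud(im,d,p);M=masks(im)
    for c,m in M.items():
        k,l,st,ce=cv2.connectedComponentsWithStats(m.astype(np.uint8))
        for i in range(1,k):
            if st[i,4]<60: continue
            q=W[(l==i)&(d>0)]
            if len(q)<30 or not(0.2<np.median(q[:,0])<1):continue
            print(n,c,st[i],ce[i].round(),"min",np.percentile(q,2,axis=0).round(3),"max",np.percentile(q,98,axis=0).round(3))
E
```

```text
scene blue [345 184  21  28 171] [351. 195.] min [ 0.712 -0.488  0.037] max [ 0.742 -0.421  0.108]
scene blue [ 347  204   46   79 1471] [367. 243.] min [ 0.468 -0.446  0.013] max [ 0.598 -0.212  0.164]
scene blue [447 208  21  12 124] [457. 214.] min [ 0.432 -0.675  0.03 ] max [ 0.493 -0.647  0.049]
scene blue [302 227  36  22 137] [322. 237.] min [ 0.693 -0.354  0.002] max [ 0.717 -0.211  0.014]
scene blue [231 268  17  14 192] [239. 275.] min [0.667 0.03  0.056] max [0.71  0.075 0.069]
scene blue [ 187  329   59   64 1340] [214. 355.] min [ 0.437  0.233 -0.   ] max [0.593 0.314 0.058]
scene yellow [167   0  20  19 173] [176.  11.] min [0.86  0.021 0.697] max [0.87  0.062 0.731]
scene yellow [351 221  27  14 185] [364. 227.] min [ 0.474 -0.27   0.166] max [ 0.532 -0.212  0.184]
scene yellow [458 228  12  14  74] [463. 236.] min [ 0.348 -0.639 -0.001] max [ 0.41  -0.541  0.059]
scene yellow [222 373  26  23 261] [234. 384.] min [0.419 0.259 0.003] max [0.438 0.311 0.058]
scene yellow [243 472  17   8  67] [251. 477.] min [ 0.487  0.183 -0.613] max [ 0.55   0.195 -0.543]
top blue [42
[... 244 characters left out ...]
057] max [0.707 0.068 0.073]
top blue [426 219  31  25 639] [441. 231.] min [ 0.559 -0.48   0.021] max [ 0.599 -0.405  0.109]
top blue [365 241  26  27 351] [376. 258.] min [ 0.466 -0.27   0.01 ] max [ 0.53  -0.215  0.17 ]
top blue [180 253  31  55 974] [195. 278.] min [ 0.442  0.23  -0.001] max [0.592 0.307 0.061]
top yellow [ 12 114  24  13 115] [ 24. 119.] min [0.858 0.621 0.343] max [0.867 0.675 0.393]
top yellow [369 235  24  19 286] [381. 243.] min [ 0.477 -0.269  0.165] max [ 0.524 -0.216  0.186]
top yellow [180 307  23   5  78] [191. 309.] min [0.417 0.255 0.018] max [0.434 0.311 0.061]
top yellow [164 368  85  17 432] [202. 376.] min [ 0.428  0.199 -0.649] max [ 0.451  0.473 -0.55 ]
```

```bash
python3 - <<'E'
import cv2
a=cv2.imread('pics/scene0.png');b=cv2.imread('pics/top0.png')
cv2.imwrite('pics/s_a.png',cv2.resize(a[210:310,310:420],None,fx=5.4,fy=5.4,interpolation=2))
cv2.imwrite('pics/s_b.png',cv2.resize(a[320:400,180:260],None,fx=7,fy=7,interpolation=2))
E
```

```text
(no output)
```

View pics/s_a.png

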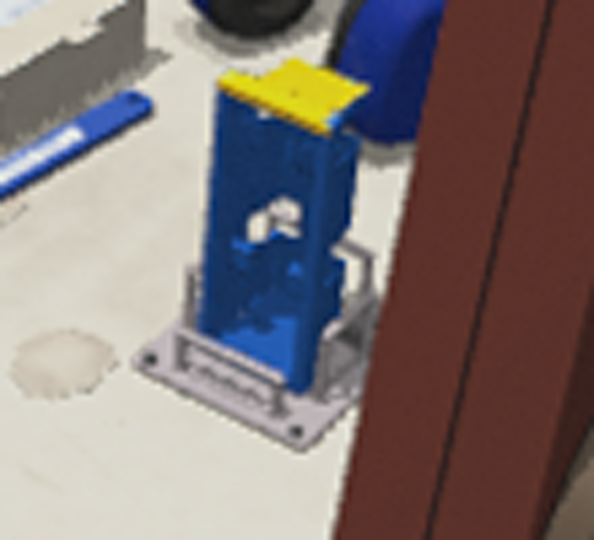

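View pics/s_b.png

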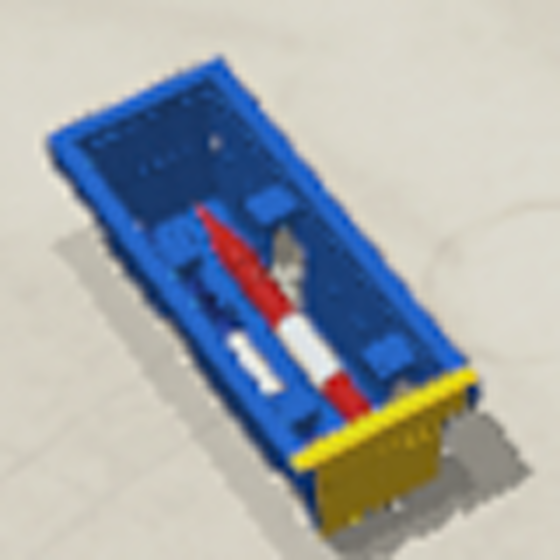

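The zooms show the standing tote's mouth facing the scene camera (world +y side). The lower tote's yellow end faces the robot. Next I'll fit rectangles to both.

```bash
python3 - <<'E'
from h import *
from bench import cams,robot
print(R.from_rotvec(robot.get_state()['orientation']).as_matrix().round(3))
def rect(P):
    r=cv2.minAreaRect((P[:,:2]*1000).astype(np.float32));b=cv2.boxPoints(r);return np.round(r[0],1),np.round(r[1],1),round(r[2],1),b.round().tolist()
for n in ["scene","top"]:
    f=np.load(n+"0.npz");p=cams.camera_params(n);im,d=f['im'],f['d'];W=cloud(im,d,p);M=masks(im)
    m=(M['blue']|M['yellow'])&(d>0)
    v,u=np.indices(d.shape);uv=np.stack([u,v],-1)
    box=lambda x0,x1,y0,y1,z0,z1:(W[...,0]>x0)&(W[...,0]<x1)&(W[...,1]>y0)&(W[...,1]<y1)&(W[...,2]>z0)&(W[...,2]<z1)
    s=m&box(.38,.63,.2,.35,.048,.07)
    print(n,"lower",s.sum(),rect(onz(uv[s],p,.056)), np.median(W[s][:,2]))
    y=M['yellow']&box(.38,.63,.2,.35,-.01,.07); P=W[y];print("  yellow mean",P.mean(0).round(4))
    s=M['yellow']&box(.44,.57,-.3,-.18,.172,.2)
    print(n,"top end",s.sum(),rect(onz(uv[s],p,.182)),np.median(W[s][:,2]))
    s=box(.42,.6,-.34,-.16,.003,.07)&~m
    print("rack", s.sum(), rect(W[s]))
    # pots
    for z0 in [(.06,.075)]:
        s=box(.55,.8,-.15,.12,*z0); k,l,st,ce=cv2.connectedComponentsWithStats(s.astype(np.uint8))
        for i in range(1,k):
            if st[i,4]>40: print("pot",W[l==i].mean(0).round(3))
E
```

```text
[[ 0.922  0.387 -0.   ]
 [ 0.387 -0.922  0.001]
 [ 0.    -0.002 -1.   ]]
scene lower 645 (array([505.6, 274.5]), array([ 69.4, 180.6]), 80.7, [[411.0, 255.0], [589.0, 226.0], [600.0, 294.0], [422.0, 323.0]]) 0.053918868508004536
  yellow mean [0.4288 0.2847 0.0359]
scene top end 121 (array([ 501. , -229.8]), array([64.3, 41.1]), 6.5, [[467.0, -213.0], [471.0, -254.0], [535.0, -247.0], [531.0, -206.0]]) 0.17895370449474635
rack 616 (array([ 510.4, -229.5]), array([137.9, 161.7]), 89.8, [[429.0, -298.0], [591.0, -299.0], [591.0, -161.0], [430.0, -160.0]])
pot [ 0.665 -0.098  0.065]
pot [ 0.674 -0.031  0.065]
pot [0.69  0.052 0.064]
top lower 408 (array([504.9, 268.7]), array([ 65.6, 176. ]), 80.6, [[413.0, 251.0], [586.0, 222.0], [597.0, 287.0], [423.0, 316.0]]) 0.05429968549957476
  yellow mean [0.4249 0.2822 0.0498]
top top end 182 (array([ 501.1, -240.9]), array([53.7, 50.7]), 8.2, [[471.0, -220.0], [478.0, -270.0], [531.0, -262.0], [524.0, -212.0]]) 0.1776486890402177
rack 72 (array([ 548.7, -273.9]), array([101.8, 130.7]), 0.4, [[497.0, -209.0], [498.0, -340.0], [600.0, -339.0], [599.0, -208.0]])
pot [0.689 0.048 0.065]
pot [ 0.672 -0.034  0.065]
pot [ 0.668 -0.1    0.066]
```

```bash
cat > plan.py <<'E'
from h import *
def Rt(a,yaw,sgn):
    # tool with jaw along horizontal dir at yaw; a = tilt of tool z from down toward -perp
    rx=np.array([np.cos(yaw),np.sin(yaw),0]);ry=np.array([-np.sin(yaw),np.cos(yaw),0]);up=np.array([0,0,1.])
    z=-np.sin(a)*ry-np.cos(a)*up;y=sgn*rx;x=np.cross(y,z);return np.stack([x,y,z],1)
def wr(T,q1,s):
    B=R.from_euler('z',q1)*R.from_euler('y',s)
    M=(B.inv()*R.from_matrix(T)).as_matrix()
    q5=np.arccos(M[2,2]);al=np.arctan2(M[1,2],M[0,2]);g=np.arctan2(M[2,1],-M[2,0])
    w=lambda t:(t+np.pi)%(2*np.pi)-np.pi
    return np.array([al,q5,w(g-np.pi/2)]).round(2)
if __name__=="__main__":
    for name,a,yaw,q1 in [("rack45",.785,.12,-.1),("rack60",1.05,.12,-.1),("rack30",.52,.12,-.2),("lay45 y-",-.785,.12,-.7),("lay45 yel->robot",-.785,.12-1.57,-.3),("lay45 yel away",-.785,.12+1.57,-.3)]:
        for sg in(1,-1): print(name,sg,wr(Rt(a,yaw,sg),q1,1.8))
E
python3 plan.py
```

```text
rack45 1 [-0.81  1.25  0.01]
rack45 -1 [-0.81  1.25 -3.13]
rack60 1 [-1.09  1.27  0.1 ]
rack60 -1 [-1.09  1.27 -3.05]
rack30 1 [-0.53  1.21 -0.16]
rack30 -1 [-0.53  1.21  2.98]
lay45 y- 1 [ 0.54  1.92 -0.79]
lay45 y- -1 [0.54 1.92 2.36]
lay45 yel->robot 1 [0.49 0.66 0.87]
lay45 yel->robot -1 [ 0.49  0.66 -2.28]
lay45 yel away 1 [-0.33  2.06 -2.04]
lay45 yel away -1 [-0.33  2.06  1.11]
```

```bash
cat >> plan.py <<'E'
def go(pos,T,rot_first=True,cmd=None):
    from bench import robot
    s=robot.get_state();p0,R0=(s['ee_pos'],R.from_rotvec(s['orientation'])) if cmd is None else cmd
    t=R0.inv().apply(np.array(pos)-p0);w=(R0.inv()*R.from_matrix(T)).as_rotvec()
    print("travel",t.round(4).tolist(),"turn",w.round(4).tolist(),"rows",(np.linalg.norm(t)/.0417).round(1),(np.degrees(np.linalg.norm(w))/7.16).round(1))
E
python3 -c "
from plan import *
go([.38,-.2,.36],Rt(.9,.12,1))"
```

```text
travel [0.2731, -0.2934, -0.1378] turn [-0.581, -0.7687, -1.2] rows 10.2 12.3
```

Request:
jog_arm(gripper=[0.087,0.087,0.087,0.087,0.087,0.087,0.087,0.087,0.087,0.087,0.087,0.087], travel=[[0.273,-0.293,-0.138],[0.273,-0.293,-0.138],[0.273,-0.293,-0.138],[0.273,-0.293,-0.138],[0.273,-0.293,-0.138],[0.273,-0.293,-0.138],[0.273,-0.293,-0.138],[0.273,-0.293,-0.138],[0.273,-0.293,-0.138],[0.273,-0.293,-0.138],[0.273,-0.293,-0.138],[0.273,-0.293,-0.138]], turn=[[-0.58,-0.77,-1.2],[-0.58,-0.77,-1.2],[-0.58,-0.77,-1.2],[-0.58,-0.77,-1.2],[-0.58,-0.77,-1.2],[-0.58,-0.77,-1.2],[-0.58,-0.77,-1.2],[-0.58,-0.77,-1.2],[-0.58,-0.77,-1.2],[-0.58,-0.77,-1.2],[-0.58,-0.77,-1.2],[-0.58,-0.77,-1.2]])

```text
clock: 1.15
ee_pos: [0.3823, -0.1977, 0.3619]
orientation: [1.598, 1.754, -0.743]
wrist_force: [-0.6, -0.2, -0.4]
opening: 0.087
```

```bash
python3 -c "
from plan import *
from bench import robot
s=robot.get_state();print(s['q'].round(3),s['ee_pos'],s['clock'],s['wrist_force'])
print((R.from_matrix(Rt(.9,.12,1)).inv()*R.from_rotvec(s['orientation'])).as_rotvec())
go([.485,-.12,.215],Rt(.9,.12,1))"
```

```text
[-0.036 -0.483  2.135 -0.889  1.406 -0.012] [ 0.38230215 -0.19772902  0.36192661] 1.15 [-0.55554076 -0.22445778 -0.38123374]
[0.00727675 0.01482257 0.02347967]
travel [0.1574, 0.1079, 0.042] turn [-0.0073, -0.0148, -0.0235] rows 4.7 0.2
```

Request:
jog_arm(gripper=[0.087,0.087,0.087,0.087,0.087,0.087,0.087], travel=[[0.157,0.108,0.042],[0.157,0.108,0.042],[0.157,0.108,0.042],[0.157,0.108,0.042],[0.157,0.108,0.042],[0.157,0.108,0.042],[0.157,0.108,0.042]], turn=[[-0.007,-0.015,-0.023],[-0.007,-0.015,-0.023],[-0.007,-0.015,-0.023],[-0.007,-0.015,-0.023],[-0.007,-0.015,-0.023],[-0.007,-0.015,-0.023],[-0.007,-0.015,-0.023]])

```text
clock: 1.73
ee_pos: [0.4829, -0.1236, 0.212]
orientation: [1.577, 1.765, -0.765]
wrist_force: [0.2, -0.7, 0.5]
opening: 0.0872
```

```bash
cat > look.py <<'E'
import sys
from plan import *
from bench import robot,cams
def look(n,tag):
    s=robot.get_state();p=cams.camera_params(n);im,d=cams.snapshot(n);cv2.imwrite(f"pics/{tag}.png",im)
    np.savez(f"{tag}.npz",im=im,d=d,intrinsics=p['intrinsics'],eye=p['eye'],attitude=p['attitude'],ee=s['ee_pos'],ori=s['orientation']);print(s['clock'],s['ee_pos'].round(4),s['q'].round(3),s['wrist_force'].round(2))
if __name__=="__main__": look(sys.argv[1],sys.argv[2])
E
python3 look.py wrist w1; python3 look.py scene s1; python3 look.py top t1
```

```text
1.7333 [ 0.4829 -0.1236  0.212 ] [ 0.139  0.017  2.028 -0.943  1.306  0.393] [ 0.17 -0.74  0.47]
1.7833 [ 0.4833 -0.124   0.2138] [ 0.138  0.014  2.028 -0.944  1.306  0.393] [ 0.25 -0.04  0.35]
1.8333 [ 0.4836 -0.1241  0.215 ] [ 0.137  0.011  2.028 -0.944  1.306  0.393] [ 0.52 -0.2   0.45]
```

View pics/w1.png

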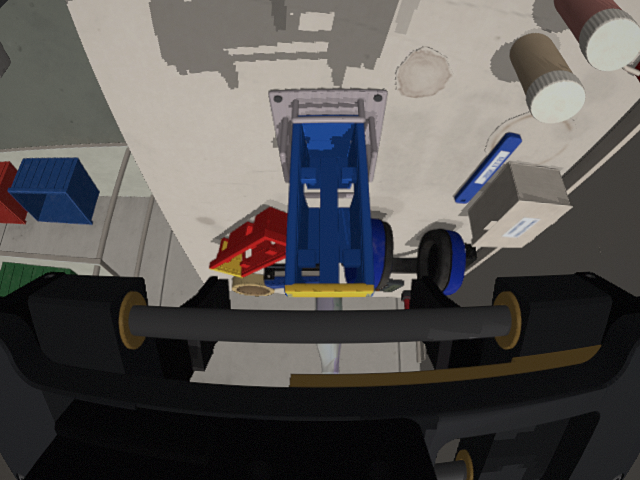

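View pics/s1.png

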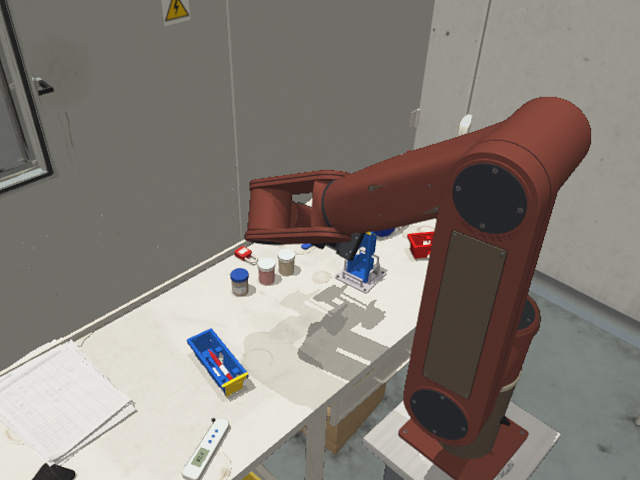

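The wrist picture looks into the mouth of the standing tote: flanks at columns 288 and 371, yellow end at row 290, rack plate at row 95. I'll measure the rim plane and its flanks next.

```bash
python3 - <<'E'
from plan import *
f=np.load("w1.npz");p=dict(f);im,d=f['im'],f['d'];W=wcloud(im,d,p);M=masks(im)
m=(M['blue']|M['yellow'])&(d>0);m[:100]=0;m[300:]=0;m[:,:270]=0;m[:,380:]=0
yaw=.12
c=np.array([.5,-.216,0])
rx=np.array([np.cos(yaw),np.sin(yaw),0]);ry=np.array([-np.sin(yaw),np.cos(yaw),0])
for r in range(130,300,12):
    cols=np.where(m[r])[0]
    if len(cols)<5: continue
    # contiguous around 330
    out=[]
    for cc in (cols[(cols>285)].min(),cols[cols<374].max()):
        P=W[r,cc+ (2 if cc<330 else -2)]-c;out+= [cc,round(P@rx,4),round(P@ry,4),round(P[2],3)]
    print(r,out)
y=M['yellow']&m; P=W[y]; print("yellow",P.min(0).round(3),P.max(0).round(3))
E
```

```text
130 [np.int64(293), np.float64(-0.0311), np.float64(-0.0009), np.float64(0.026), np.int64(363), np.float64(0.0305), np.float64(0.0005), np.float64(0.027)]
142 [np.int64(292), np.float64(-0.0314), np.float64(-0.0003), np.float64(0.042), np.int64(364), np.float64(0.0305), np.float64(0.0008), np.float64(0.042)]
154 [np.int64(291), np.float64(-0.0316), np.float64(0.0001), np.float64(0.056), np.int64(365), np.float64(0.0308), np.float64(-0.0007), np.float64(0.055)]
166 [np.int64(291), np.float64(-0.031), np.float64(-0.0), np.float64(0.069), np.int64(366), np.float64(0.0308), np.float64(0.0007), np.float64(0.069)]
178 [np.int64(290), np.float64(-0.0314), np.float64(-0.0009), np.float64(0.081), np.int64(367), np.float64(0.031), np.float64(0.0002), np.float64(0.082)]
190 [np.int64(290), np.float64(-0.0308), np.float64(-0.0002), np.float64(0.094), np.int64(367), np.float64(0.0302), np.float64(0.0013), np.float64(0.094)]
202 [np.int64(289), np.float64(-0.0312), np.float64(-0.0003), np.float64(0.105), np.int64(368), np.float64(0.0305), np.float64(0.0011), np.float64(0.106)]
214 [np.int64(288), 
[... 421 characters left out ...]
0006), np.float64(0.138)]
250 [np.int64(286), np.float64(-0.0318), np.float64(-0.0003), np.float64(0.148), np.int64(373), np.float64(0.0325), np.float64(-0.0003), np.float64(0.148)]
262 [np.int64(286), np.float64(-0.0314), np.float64(-0.0004), np.float64(0.158), np.int64(373), np.float64(0.0322), np.float64(-0.0013), np.float64(0.158)]
274 [np.int64(286), np.float64(-0.0311), np.float64(-0.0001), np.float64(0.168), np.int64(373), np.float64(0.0315), np.float64(0.0011), np.float64(0.168)]
286 [np.int64(286), np.float64(-0.0307), np.float64(-0.0001), np.float64(0.177), np.int64(372), np.float64(0.0304), np.float64(0.0002), np.float64(0.177)]
yellow [ 0.467 -0.231  0.175] [ 0.533 -0.211  0.183]
```

```bash
python3 - <<'E'
from plan import *
T=Rt(.9,.13,1);ry=np.array([-np.sin(.13),np.cos(.13),0])
c=np.array([.5,-.216,0])-.0003*np.array([np.cos(.13),np.sin(.13),0])
G=c-.007*ry+[0,0,.124];print(G)
go(G+.0187*T[:,2]-.07*T[:,2],T)
go(G+.0187*T[:,2],T)
E
```

```text
[ 0.50060997 -0.22297982  0.124     ]
travel [0.0095, 0.0051, 0.084] turn [-0.0158, -0.0024, -0.0153] rows 2.0 0.2
travel [0.0093, 0.0062, 0.154] turn [-0.0158, -0.0024, -0.0153] rows 3.7 0.2
```

Request:
jog_arm(gripper=[0.087,0.087,0.087,0.087,0.087,0.087,0.087,0.087], travel=[[0.0095,0.005,0.04],[0.0095,0.005,0.07],[0.0095,0.0055,0.09],[0.0094,0.006,0.11],[0.0093,0.006,0.13],[0.0093,0.006,0.145],[0.0093,0.006,0.154],[0.0093,0.006,0.154]], turn=[[-0.016,-0.002,-0.015],[-0.016,-0.002,-0.015],[-0.016,-0.002,-0.015],[-0.016,-0.002,-0.015],[-0.016,-0.002,-0.015],[-0.016,-0.002,-0.015],[-0.016,-0.002,-0.015],[-0.016,-0.002,-0.015]])

```text
clock: 2.55
ee_pos: [0.5015, -0.2386, 0.1116]
orientation: [1.558, 1.772, -0.753]
wrist_force: [-0.1, -0.4, -0.3]
opening: 0.0873
```

```bash
python3 look.py wrist w2; python3 - <<'E'
from plan import *
T=Rt(.9,.13,1)
go(np.array([.5006,-.223,.124])+.0187*T[:,2],T)
E
```

```text
2.55 [ 0.5015 -0.2386  0.1116] [-0.11   0.182  2.084 -1.13   1.001  0.481] [-0.14 -0.41 -0.3 ]
travel [-0.0001, 0.0007, -0.0005] turn [-0.0013, -0.0003, -0.0007] rows 0.0 0.0
```

View pics/w2.png

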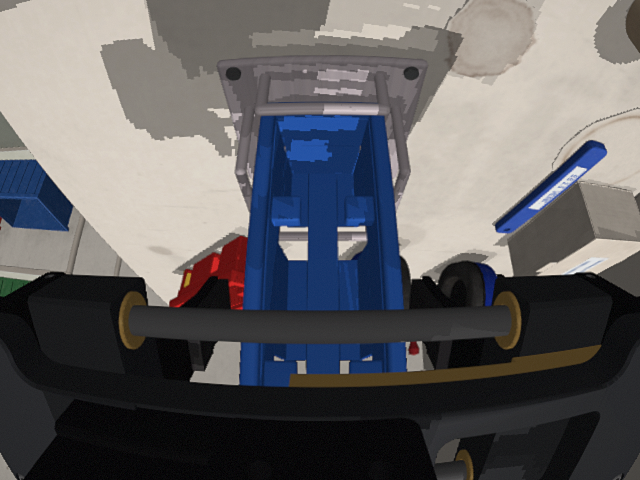

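The wrist picture shows the tote between the fingers: flanks at columns 245 and 402, fingers at 225 and 415. Closing.

Request:
jog_arm(gripper=[0.06,0.06,0.06,0.06,0.06,0.06], travel=[[0,0.0007,0],[0,0.0007,0],[0,0.0007,0],[0,0.0007,0],[0,0.0007,0],[0,0.0007,0]], turn=[[0,0,0],[0,0,0],[0,0,0],[0,0,0],[0,0,0],[0,0,0]], newtons=40)

```text
clock: 3.1
ee_pos: [0.5033, -0.2368, 0.1115]
orientation: [1.555, 1.774, -0.752]
wrist_force: [-1.0, 2.4, 3.9]
opening: 0.0677
```

```bash
python3 - <<'E'
from plan import *
from bench import robot
s=robot.get_state();print(s['opening'],s['wrist_force'],s['q'].round(3))
T=R.from_rotvec(s['orientation']).as_matrix()
print('10mm up', (T.T@[0,0,.01]).round(4), '130up',(T.T@[0,0,.13]).round(4))
E
```

```text
0.06771384268434649 [-0.96288519  2.38711432  3.87899591] [-0.106  0.185  2.081 -1.129  1.002  0.48 ]
10mm up [-0.0078 -0.     -0.0062] 130up [-1.018e-01 -1.000e-04 -8.080e-02]
```

Request:
jog_arm(gripper=[0.055,0.055,0.055,0.055,0.055,0.055,0.055,0.055,0.055], travel=[[-0.0039,0,-0.0031],[-0.0117,0,-0.0093],[-0.0235,0,-0.0186],[-0.0352,0,-0.028],[-0.047,0,-0.0373],[-0.0626,0,-0.0497],[-0.0783,0,-0.062],[-0.1018,0,-0.0808],[-0.1018,0,-0.0808]], turn=[[0,0,0],[0,0,0],[0,0,0],[0,0,0],[0,0,0],[0,0,0],[0,0,0],[0,0,0],[0,0,0]], newtons=45)

```text
clock: 3.85
ee_pos: [0.5054, -0.2375, 0.2475]
orientation: [1.555, 1.768, -0.747]
wrist_force: [1.9, 0.5, -1.5]
opening: 0.0674
```

```bash
python3 look.py wrist w3;  python3 look.py scene s3
```

```text
3.85 [ 0.5054 -0.2375  0.2475] [-0.107 -0.049  2.022 -0.993  1.142  0.196] [ 1.86  0.46 -1.52]
3.9 [ 0.5047 -0.2372  0.2446] [-0.107 -0.047  2.025 -0.993  1.14   0.199] [ 0.53 -0.17 -3.14]
```

View pics/w3.png

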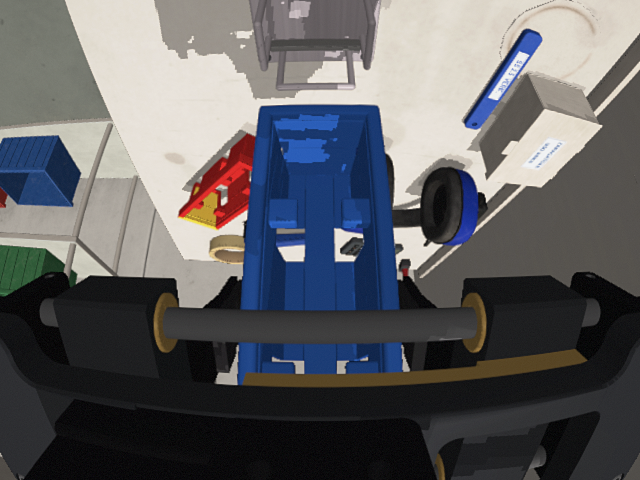

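View pics/s3.png

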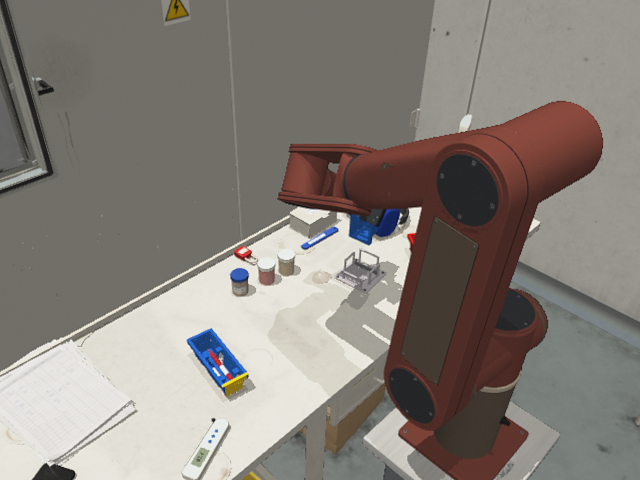

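The tote is out of the rack, and the wrist picture shows it still square between the fingers. I'll measure how it sits in the hand before turning it.

```bash
cat > inhand.py <<'E'
import sys
from plan import *
f=np.load(sys.argv[1]+".npz");p=dict(f);im,d=f['im'],f['d'];W=wcloud(im,d,p);M=masks(im)
T=R.from_rotvec(f['ori']).as_matrix();L=(W-f['ee'])@T
m=M['blue']&(d>0);m[:100]=0;m[270:]=0
P=[]
for r in range(120,262,4):
    cols=np.where(m[r])[0];cols=cols[(cols>235)&(cols<410)]
    for cc in (cols.min()+4,cols.max()-4): P.append(L[r,cc])
P=np.array(P)
A=np.c_[P[:,0],P[:,1],np.ones(len(P))];k,*_=np.linalg.lstsq(A,P[:,2],rcond=None);r=A@k-P[:,2];g=abs(r)<.003
k,*_=np.linalg.lstsq(A[g],P[g,2],rcond=None);print("z=ax+by+c tool",k.round(4),g.sum(),len(g),"std",(A[g]@k-P[g,2]).std().round(4))
print("tilt a est",np.degrees(np.arctan(k[0])).round(2))
# top bar: plain end outer edge
for cc in range(275,370,15):
    rr=np.where(m[:,cc])[0].min();print(cc,rr,L[rr+2,cc].round(4),end=' ')
E
python3 inhand.py w3; python3 inhand.py w2
```

```text
z=ax+by+c tool [ 0.7827 -0.001  -0.0259] 72 72 std 0.0006
tilt a est 38.05
275 106 [ 0.0925 -0.0249  0.0474] 290 106 [ 0.0922 -0.0165  0.0464] 305 105 [ 0.0927 -0.0082  0.0466] 320 105 [0.0926 0.0001 0.0463] 335 105 [0.0927 0.0084 0.0467] 350 106 [0.0921 0.0167 0.0457] 365 106 [0.0924 0.0251 0.0465] z=ax+by+c tool [ 0.7702 -0.0176 -0.0278] 39 72 std 0.0006
tilt a est 37.6
275 116 [ 0.0865 -0.0245  0.0436] 290 115 [ 0.0873 -0.0167  0.049 ] 305 115 [ 0.0871 -0.0082  0.0473] 320 115 [0.087  0.0001 0.0467] 335 115 [0.0871 0.0084 0.0472] 350 115 [0.0873 0.0168 0.0478] 365 116 [0.0869 0.0252 0.0476]
```

```bash
python3 - <<'E'
from plan import *
T=Rt(-.664,.13,1)
go(np.array([.483,.025,.20])+.0187*T[:,2],T)
E
```

```text
travel [0.2147, 0.0137, -0.1791] turn [0.0015, 1.5628, -0.0001] rows 6.7 12.5
```

Request:
jog_arm(gripper=[0.055,0.055,0.055,0.055,0.055,0.055,0.055,0.055,0.055,0.055,0.055,0.055], travel=[[0.012,0.001,-0.01],[0.03,0.002,-0.025],[0.048,0.003,-0.04],[0.066,0.004,-0.055],[0.084,0.005,-0.07],[0.102,0.006,-0.085],[0.12,0.008,-0.1],[0.138,0.009,-0.115],[0.156,0.01,-0.13],[0.174,0.011,-0.145],[0.192,0.012,-0.16],[0.205,0.013,-0.171]], turn=[[0,0.06,0],[0,0.17,0],[0,0.29,0],[0,0.41,0],[0,0.53,0],[0,0.65,0],[0,0.77,0],[0,0.89,0],[0,1.01,0],[0,1.13,0],[0,1.25,0],[0,1.35,0]])

```text
clock: 4.95
ee_pos: [0.4805, 0.0249, 0.1849]
orientation: [-1.825, -2.076, -0.42]
wrist_force: [-0.4, 1.0, -3.3]
opening: 0.0672
```

```bash
python3 look.py wrist w4;python3 inhand.py w4; python3 - <<'E'
from plan import *
T=Rt(-.664,.13,1)
go(np.array([.483,.025,.20])+.0187*T[:,2],T)
E
```

```text
4.95 [0.4805 0.0249 0.1849] [-0.397  0.027  1.88   0.391  1.488 -0.608] [-0.35  0.95 -3.34]
z=ax+by+c tool [ 0.7911 -0.006  -0.0257] 39 72 std 0.0006
tilt a est 38.35
275 106 [ 0.0927 -0.0248  0.0478] 290 106 [ 0.0925 -0.0165  0.0479] 305 105 [ 0.0928 -0.0081  0.0471] 320 105 [0.0928 0.0002 0.047 ] 335 105 [0.0928 0.0085 0.0466] 350 100 [0.1211 0.0339 0.2584] 365 100 [0.1207 0.05   0.2522] travel [0.0103, 0.0038, 0.0021] turn [-0.007, 0.1993, -0.0058] rows 0.3 1.6
```

View pics/w4.png

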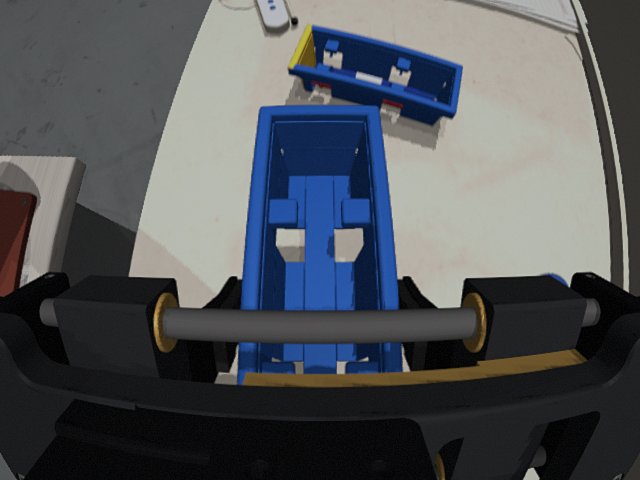

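The tote is steady in the hand, with the same tilt and the same plain-end edge at row 105. The lower tote is in view at (375,70). I'll finish the turn and go down.

```bash
python3 - <<'E'
from plan import *
T=Rt(-.664,.13,1)
go(np.array([.483,.02,.068])+.0187*T[:,2],T)
E
```

```text
travel [-0.0533, 0.0043, 0.1179] turn [-0.007, 0.1993, -0.0058] rows 3.1 1.6
```

Request:
jog_arm(gripper=[0.055,0.055,0.055,0.055,0.055,0.055,0.055,0.055,0.055], travel=[[0,0.002,0.01],[-0.008,0.004,0.025],[-0.017,0.0043,0.045],[-0.026,0.0043,0.065],[-0.035,0.0043,0.083],[-0.043,0.0043,0.1],[-0.05,0.0043,0.112],[-0.0533,0.0043,0.118],[-0.0533,0.0043,0.118]], turn=[[-0.002,0.06,-0.002],[-0.005,0.13,-0.004],[-0.007,0.19,-0.006],[-0.007,0.199,-0.006],[-0.007,0.199,-0.006],[-0.007,0.199,-0.006],[-0.007,0.199,-0.006],[-0.007,0.199,-0.006],[-0.007,0.199,-0.006]])

```text
clock: 5.75
ee_pos: [0.4833, 0.0282, 0.0547]
orientation: [-1.708, -1.952, -0.578]
wrist_force: [-0.2, -0.0, -3.9]
opening: 0.0678
```

```bash
python3 look.py wrist w5;python3 inhand.py w5|head -2; python3 - <<'E'
from plan import *
from bench import robot
s=robot.get_state()
T=Rt(-.664,.13,1)
go(np.array([.483,.02,.068])+.0187*T[:,2],T)
go(np.array([.483,.02,.0504])+.0187*T[:,2],T)
f=np.load("w5.npz")
TT=R.from_rotvec(s['orientation']).as_matrix()
n=TT@np.array([.79,0,-1]);n/=np.linalg.norm(n);print("rim normal",n.round(4))
for q in [(.0927,0,.047),(.0927,.025,.047),(.0927,-.025,.047),(0,0.03,-.0258),(0,-.03,-.0258)]: print((s['ee_pos']+TT@np.array(q)).round(4))
E
```

```text
5.75 [0.4833 0.0282 0.0547] [-0.481  0.323  1.899  0.532  1.362 -0.846] [-0.25 -0.01 -3.94]
z=ax+by+c tool [ 0.7934 -0.0025 -0.0256] 72 72 std 0.0008
tilt a est 38.43
travel [0.0013, -0.0023, 0.0046] turn [0.002, 0.014, 0.0044] rows 0.1 0.1
travel [-0.0094, -0.0024, 0.0186] turn [0.002, 0.014, 0.0044] rows 0.5 0.1
rim normal [-0.0067  0.0179  0.9998]
[0.4707 0.1293 0.0748]
[0.4955 0.1326 0.0749]
[0.4459 0.126  0.0747]
[0.516  0.0164 0.0768]
[0.4565 0.0085 0.0765]
```

Request:
jog_arm(gripper=[0.055,0.055,0.055,0.055,0.055,0.055,0.055,0.055], travel=[[-0.004,0,0.006],[-0.008,0,0.011],[-0.01,0,0.0135],[-0.0108,0,0.0145],[-0.0114,0,0.0152],[-0.0114,0,0.0152],[-0.0114,0,0.0152],[-0.0114,0,0.0152]], turn=[[0,0.01,0],[0,0.018,0],[0,0.018,0],[0,0.018,0],[0,0.018,0],[0,0.018,0],[0,0.018,0],[0,0.018,0]])

```text
clock: 6.47
ee_pos: [0.4857, 0.0278, 0.0385]
orientation: [-1.698, -1.943, -0.597]
wrist_force: [-0.2, 0.3, -2.8]
opening: 0.0677
```

```bash
python3 - <<'E'
from plan import *
from bench import robot
s=robot.get_state();print(s['ee_pos'],s['wrist_force'].round(2),s['torque'].round(2))
TT=R.from_rotvec(s['orientation']).as_matrix()
n=TT@np.array([.79,0,-1]);n/=np.linalg.norm(n);print("rim normal",n.round(4))
for q in [(.0927,.025,.047),(.0927,-.025,.047),(0,0.03,-.0258),(0,-.03,-.0258)]: print((s['ee_pos']+TT@np.array(q)).round(4))
E
```

```text
[0.48572014 0.02779293 0.03847807] [-0.16  0.29 -2.77] [-0.82 -0.2   0.02]
rim normal [-7.9e-03  1.0e-04  1.0e+00]
[0.4969 0.1321 0.0591]
[0.4474 0.1255 0.0588]
[0.5174 0.0159 0.059 ]
[0.4579 0.008  0.0585]
```

Request:
jog_arm(gripper=[0.055,0.055,0.055,0.055,0.055], travel=[[-0.0006,0,0.0008],[-0.0012,0,0.0016],[-0.0018,0,0.0023],[-0.002,0,0.0026],[-0.002,0,0.0026]], turn=[[0,0,0],[0,0,0],[0,0,0],[0,0,0],[0,0,0]])

```text
clock: 6.88
ee_pos: [0.4857, 0.0279, 0.036]
orientation: [-1.697, -1.942, -0.598]
wrist_force: [-2.7, -1.7, 4.9]
opening: 0.0677
```

Contact: the vertical force went from -2.8 N to +4.9 N. Letting go.

Request:
jog_arm(gripper=[0.072,0.08,0.087,0.087,0.087,0.087], travel=[[0,0,0],[0,0,0],[0,0,0],[0,0,0],[0,0,0],[0,0,0]], turn=[[0,0,0],[0,0,0],[0,0,0],[0,0,0],[0,0,0],[0,0,0]])

```text
clock: 7.38
ee_pos: [0.4855, 0.028, 0.0349]
orientation: [-1.698, -1.943, -0.597]
wrist_force: [-0.1, -0.6, -0.4]
opening: 0.0862
```

```bash
python3 look.py wrist w6;python3 inhand.py w6|head -2; python3 - <<'E'
from plan import *
T=Rt(0,.13,1)
go(np.array([.47,.05,.26]),T)
E
```

```text
7.3833 [0.4855 0.028  0.0349] [-0.488  0.373  1.892  0.548  1.34  -0.879] [-0.12 -0.55 -0.45]
z=ax+by+c tool [ 0.7866  0.0176 -0.027 ] 72 72 std 0.0006
tilt a est 38.19
travel [0.1582, -0.0108, -0.162] turn [0.0063, -0.668, 0.0043] rows 5.4 5.3
```

View pics/w6.png

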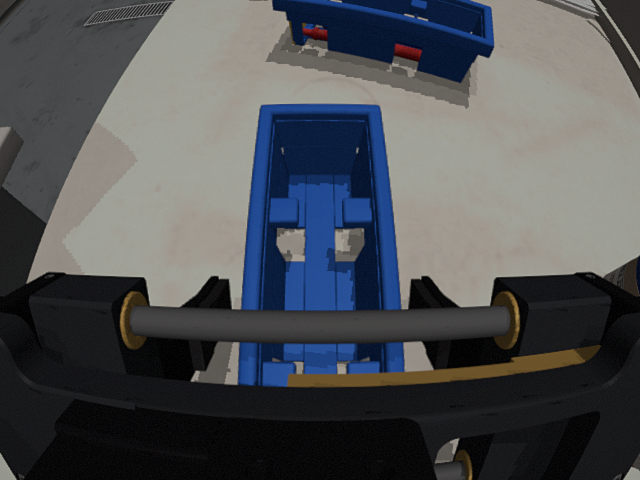

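The tote stands free and upright; fingers at columns 222 and 420 are clear of its rim. I'll back off along the tool, then go above for a measuring view.

Request:
jog_arm(gripper=[0.087,0.087,0.087,0.087,0.087,0.087,0.087,0.087,0.087,0.087,0.087,0.087], travel=[[0,0,-0.02],[0,0,-0.05],[0,0,-0.085],[0.02,-0.002,-0.1],[0.05,-0.004,-0.115],[0.08,-0.006,-0.13],[0.11,-0.008,-0.14],[0.14,-0.01,-0.155],[0.158,-0.011,-0.162],[0.158,-0.011,-0.162],[0.158,-0.011,-0.162],[0.158,-0.011,-0.162]], turn=[[0,0,0],[0,0,0],[0,0,0],[0,-0.1,0],[0,-0.2,0],[0,-0.3,0],[0.003,-0.4,0.002],[0.006,-0.52,0.004],[0.006,-0.63,0.004],[0.006,-0.668,0.004],[0.006,-0.668,0.004],[0.006,-0.668,0.004]])

```text
clock: 8.43
ee_pos: [0.4694, 0.0508, 0.2597]
orientation: [-2.069, -2.363, -0.001]
wrist_force: [1.0, 0.3, -0.6]
opening: 0.0872
```

```bash
python3 look.py wrist w7; python3 look.py top t7; python3 look.py scene s7
```

```text
8.4333 [0.4694 0.0508 0.2597] [-6.000e-02 -1.780e-01  1.862e+00  1.000e-03  1.458e+00 -1.930e-01] [ 0.98  0.25 -0.62]
8.4833 [0.4692 0.0499 0.2589] [-6.200e-02 -1.770e-01  1.862e+00  1.000e-03  1.458e+00 -1.930e-01] [ 0.94 -0.66  0.36]
8.5333 [0.4692 0.0493 0.2585] [-6.400e-02 -1.760e-01  1.862e+00  1.000e-03  1.458e+00 -1.930e-01] [-0.68  0.34 -0.31]
```

View pics/w7.png

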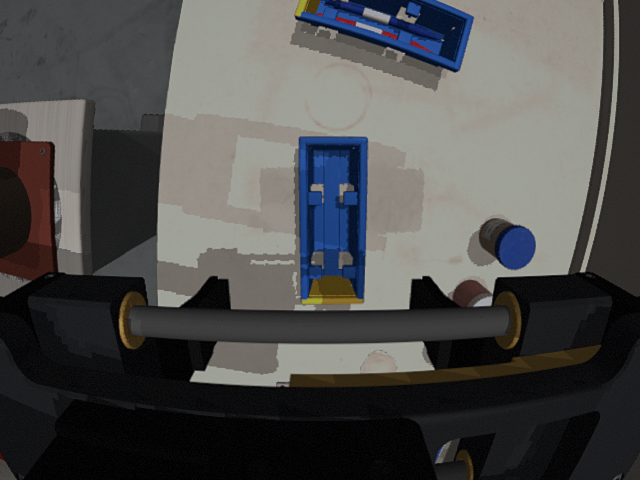

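View pics/t7.png

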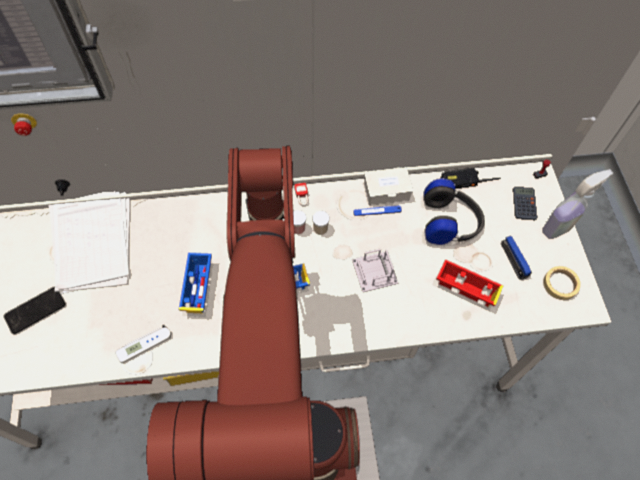

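View pics/s7.png

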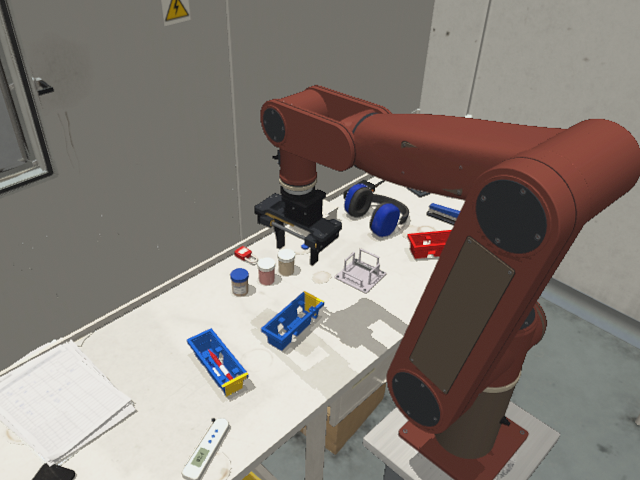

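Wrist picture: the loose tote stands upright at (333,220), its yellow end at row 300 (towards world -y). The lower tote is cut off at the top edge. I'll move over to see the lower tote whole.

```bash
python3 - <<'E'
from plan import *
go(np.array([.48,.22,.28]),Rt(0,.13,1))
E
```

```text
travel [0.1684, 0.0325, -0.0215] turn [-0.0024, -0.0013, -0.0017] rows 4.1 0.0
```

Request:
jog_arm(gripper=[0.087,0.087,0.087,0.087,0.087,0.087,0.087,0.087], travel=[[0.03,0.006,-0.004],[0.07,0.013,-0.01],[0.11,0.021,-0.014],[0.15,0.029,-0.019],[0.168,0.032,-0.021],[0.168,0.032,-0.021],[0.168,0.032,-0.021],[0.168,0.032,-0.021]], turn=[[0,0,0],[0,0,0],[0,0,0],[0,0,0],[0,0,0],[0,0,0],[0,0,0],[0,0,0]])

```text
clock: 9.25
ee_pos: [0.4798, 0.2189, 0.2796]
orientation: [-2.074, -2.359, 0.003]
wrist_force: [-0.7, -0.2, 0.1]
opening: 0.0869
```

```bash
python3 look.py wrist w8; cat > rects.py <<'E'
import sys
from plan import *
def rect(tag,x0,x1,y0,y1,zt=.056,z0=None,fish=True,box=None):
    f=np.load(tag+".npz");p=dict(f);im,d=f['im'],f['d'];W=(wcloud if fish else cloud)(im,d,p);M=masks(im)
    if z0 is None:z0=zt-.012
    m=(M['blue']|M['yellow'])&(d>0)&(W[...,0]>x0)&(W[...,0]<x1)&(W[...,1]>y0)&(W[...,1]<y1)&(W[...,2]>z0)&(W[...,2]<zt+.012)
    v,u=np.indices(d.shape);uv=np.stack([u,v],-1)
    k,l,st,ce=cv2.connectedComponentsWithStats(m.astype(np.uint8));i=1+st[1:,4].argmax();s=l==i
    top=s&(W[...,2]>zt-.004)&(W[...,2]<zt+.004)
    P=onz(uv[s],p,zt,fish)*1000
    Q=W[s]*1000
    for nm,A in (("ray",P),("depth",Q)):
        r=cv2.minAreaRect(A[:,:2].astype(np.float32));b=cv2.boxPoints(r)
        print(tag,nm,s.sum(),np.round(r[0],1),np.round(r[1],1),round(r[2],2),b.round(1).tolist(),"z",np.median(W[top][:,2]).round(4))
    y=M['yellow']&s
    if y.sum():print("yellow",W[y].mean(0).round(3))
if __name__=="__main__":
    rect("w8",.38,.63,.2,.35); rect("w7",.4,.56,-.06,.16);rect("w8",.4,.56,-.06,.16)
E
python3 rects.py
```

```text
9.25 [0.4798 0.2189 0.2796] [ 0.279 -0.046  1.704 -0.     1.485  0.15 ] [-0.68 -0.23  0.07]
w8 ray 4282 [508.4 270.4] [ 66.8 174. ] 80.57 [[417.1000061035156, 251.8000030517578], [588.7999877929688, 223.1999969482422], [599.7000122070312, 289.1000061035156], [428.1000061035156, 317.6000061035156]] z 0.0558
w8 depth 4282 [508.6 270.4] [ 67.  174.8] 80.7 [[416.8999938964844, 251.5], [589.4000244140625, 223.1999969482422], [600.2999877929688, 289.3999938964844], [427.79998779296875, 317.6000061035156]] z 0.0558
yellow [0.426 0.284 0.055]
w7 ray 4379 [483.1  45.9] [ 66.7 173.7] 7.77 [[438.29998779296875, 127.4000015258789], [461.79998779296875, -44.70000076293945], [527.7999877929688, -35.70000076293945], [504.3999938964844, 136.39999389648438]] z 0.0558
w7 depth 4379 [483.1  45.7] [ 66.8 174.2] 7.78 [[438.20001220703125, 127.4000015258789], [461.79998779296875, -45.20000076293945], [528.0, -36.099998474121094], [504.3999938964844, 136.5]] z 0.0558
yellow [ 0.491 -0.037  0.055]
w8 ray 778 [472.7 122. ] [65.6 31. ] 7.72 [[438.1000061035156, 133.0], [442.20001220703125, 102.30000305175781], [507.20001220703125, 111.0999984741211], [503.1000061035156, 141.8000030517578]] z 0.0556
w8 depth 778 [473.2 117.8] [65.8 32.2] 8.07 [[438.3999938964844, 129.10000610351562], [442.8999938964844, 97.19999694824219], [508.1000061035156, 106.5], [503.5, 138.39999389648438]] z 0.0556
```

View pics/w8.png

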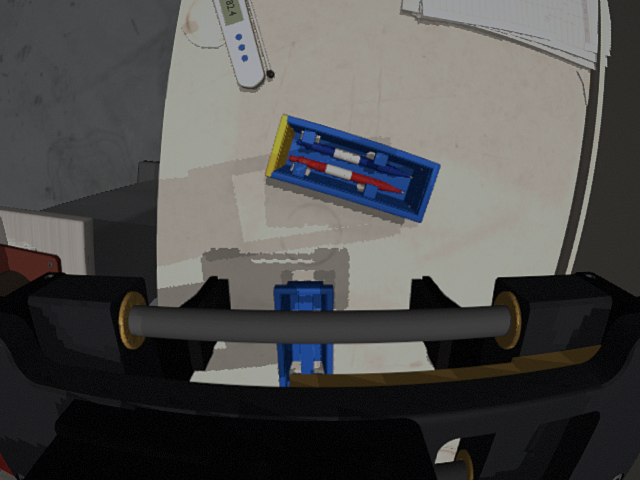

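The lower tote is seen whole at (352,167), 174 x 67 mm, with the pens inside. I'll regrasp the loose tote at its middle, tool pointing down.

```bash
python3 - <<'E'
from plan import *
go(np.array([.4831,.0459,.15]),Rt(0,.136,1))
E
```

```text
travel [-0.1718, -0.0186, 0.13] turn [-0.0016, 0.0007, -0.0082] rows 5.2 0.1
```

Request:
jog_arm(gripper=[0.087,0.087,0.087,0.087,0.087,0.087,0.087,0.087,0.087], travel=[[-0.025,-0.002,0.01],[-0.06,-0.006,0.03],[-0.1,-0.01,0.06],[-0.135,-0.014,0.09],[-0.16,-0.017,0.115],[-0.1718,-0.0186,0.13],[-0.1718,-0.0186,0.13],[-0.1718,-0.0186,0.13],[-0.1718,-0.0186,0.13]], turn=[[-0.0016,0,-0.008],[-0.0016,0,-0.008],[-0.0016,0,-0.008],[-0.0016,0,-0.008],[-0.0016,0,-0.008],[-0.0016,0,-0.008],[-0.0016,0,-0.008],[-0.0016,0,-0.008],[-0.0016,0,-0.008]])

```text
clock: 10.05
ee_pos: [0.4842, 0.0473, 0.1518]
orientation: [2.064, 2.366, 0.004]
wrist_force: [1.0, -0.1, 0.9]
opening: 0.0871
```

```bash
python3 look.py wrist w9; python3 - <<'E'
from plan import *
go(np.array([.4831,.0459,.0305]),Rt(0,.136,1))
E
sed -i 's/^    rect("w8".*$/    rect(sys.argv[1],*map(float,sys.argv[2:]))/' rects.py; python3 rects.py w9 .4 .56 .0 .16
```

```text
10.05 [0.4842 0.0473 0.1518] [-6.600e-02 -5.300e-02  1.955e+00  1.000e-03  1.236e+00 -2.020e-01] [ 1.04 -0.11  0.87]
travel [-0.0016, -0.0024, 0.1219] turn [0.0045, 0.0002, 0.0014] rows 2.9 0.0
w9 ray 6305 [480.7  64.5] [ 66.9 136.1] 7.62 [[438.5, 127.5999984741211], [456.6000061035156, -7.400000095367432], [522.7999877929688, 1.5], [504.79998779296875, 136.39999389648438]] z 0.0558
w9 depth 6305 [480.8  64. ] [ 67.3 137.2] 7.6 [[438.3999938964844, 127.5999984741211], [456.5, -8.399999618530273], [523.2000122070312, 0.5], [505.1000061035156, 136.5]] z 0.0558
```

View pics/w9.png

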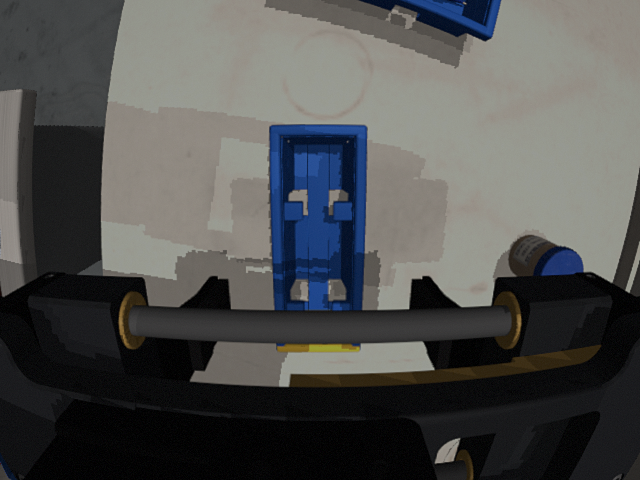

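The tote is centred between the fingers (columns 272–366, fingers at 225 and 415). Going down.

Request:
jog_arm(gripper=[0.087,0.087,0.087,0.087,0.087,0.087,0.087,0.087], travel=[[-0.0016,-0.0024,0.025],[-0.0016,-0.0024,0.055],[-0.0016,-0.0024,0.08],[-0.0016,-0.0024,0.1],[-0.0016,-0.0024,0.113],[-0.0016,-0.0024,0.12],[-0.0016,-0.0024,0.122],[-0.0016,-0.0024,0.122]], turn=[[0.0045,0,0.001],[0.0045,0,0.001],[0.0045,0,0.001],[0.0045,0,0.001],[0.0045,0,0.001],[0.0045,0,0.001],[0.0045,0,0.001],[0.0045,0,0.001]])

```text
clock: 10.77
ee_pos: [0.4825, 0.0464, 0.0296]
orientation: [-2.063, -2.369, 0.002]
wrist_force: [0.1, 0.2, -1.0]
opening: 0.0867
```

Request:
jog_arm(gripper=[0.06,0.06,0.06,0.06,0.06,0.06], travel=[[0,0,0],[0,0,0],[0,0,0],[0,0,0],[0,0,0],[0,0,0]], turn=[[0,0,0],[0,0,0],[0,0,0],[0,0,0],[0,0,0],[0,0,0]], newtons=35)

```text
clock: 11.27
ee_pos: [0.4827, 0.0458, 0.0298]
orientation: [-2.064, -2.368, 0.001]
wrist_force: [0.4, 0.8, 6.2]
opening: 0.0677
```

Request:
jog_arm(gripper=[0.055,0.055,0.055,0.055,0.055,0.055,0.055,0.055], travel=[[0,0,-0.008],[0,0,-0.025],[0,0,-0.05],[0,0,-0.08],[0,0,-0.11],[0,0,-0.14],[0,0,-0.15],[0,0,-0.15]], turn=[[0,0,0],[0,0,0],[0,0,0],[0,0,0],[0,0,0],[0,0,0],[0,0,0],[0,0,0]], newtons=40)

```text
clock: 11.93
ee_pos: [0.4839, 0.0458, 0.1817]
orientation: [2.062, 2.366, 0.002]
wrist_force: [0.1, 0.0, -3.5]
opening: 0.0676
```

```bash
python3 look.py wrist w10; python3 - <<'E'
from plan import *
az=np.radians(-9.45); T=Rt(0,az+np.pi/2,1)
c=np.array([.5085,.2704,0])
go(c+[0,0,.19],T)
f=np.load("w10.npz");p=dict(f);im,d=f['im'],f['d'];W=wcloud(im,d,p);M=masks(im)
T=R.from_rotvec(f['ori']).as_matrix();L=(W-f['ee'])@T
m=M['blue']&(d>0)&(abs(L[...,1])<.04)&(L[...,2]<0)&(L[...,2]>-.04)
v,u=np.where(m);P=L[m];print(m.sum(),P.min(0).round(4),P.max(0).round(4),v.min(),u.min(),u.max())
A=np.c_[P[:,:2],np.ones(len(P))]
g=np.abs(P[:,1])>.027
k,*_=np.linalg.lstsq(A[g],P[g,2],rcond=None);print("rim plane",k.round(4),(A[g]@k-P[g,2]).std())
for cc in range(int(u.min())+10,int(u.max())-5,14):
    rr=v[u==cc].min();print(cc,rr,L[rr+1,cc].round(4))
E
```

```text
11.9333 [0.4839 0.0458 0.1817] [-6.800e-02 -8.600e-02  1.927e+00 -1.000e-03  1.297e+00 -2.040e-01] [ 0.08  0.05 -3.54]
travel [0.2189, 0.0565, -0.011] turn [-0.0011, -0.0001, -1.2688] rows 5.4 10.2
21430 [-0.0418 -0.0395 -0.0286] [ 0.0871  0.0389 -0.    ] 103 230 410
rim plane [-0.0032  0.0002 -0.0259] 0.0011018011756647836
240 105 [ 0.0864 -0.0293 -0.0252]
254 104 [ 0.0865 -0.024  -0.0253]
268 105 [ 0.0856 -0.0185 -0.0275]
282 103 [ 0.0865 -0.0137 -0.0251]
296 103 [ 0.0863 -0.0085 -0.026 ]
310 103 [ 0.0862 -0.0035 -0.0262]
324 103 [ 0.0862  0.0016 -0.026 ]
338 103 [ 0.0863  0.0066 -0.0259]
352 103 [ 0.0862  0.0116 -0.0267]
366 104 [ 0.0861  0.0168 -0.0261]
380 104 [ 0.0863  0.022  -0.0253]
394 105 [ 0.0861  0.0271 -0.0263]
```

View pics/w10.png

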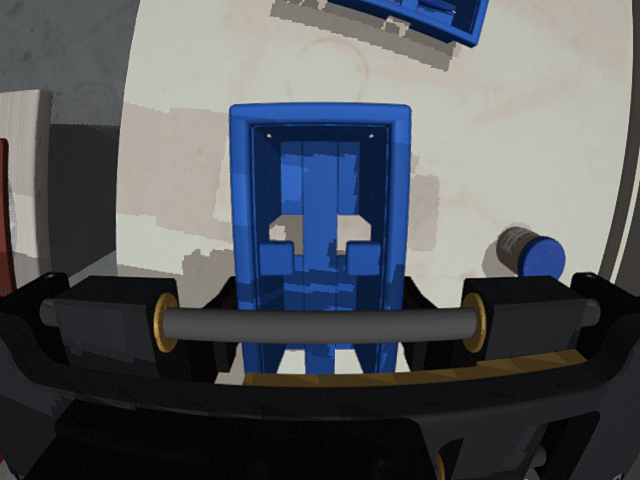

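The tote is held level (0.2°), with its plain-end edge at tool x = 0.0865, so the grip is at its middle. I'll carry it over the lower tote while turning.

Request:
jog_arm(gripper=[0.055,0.055,0.055,0.055,0.055,0.055,0.055,0.055,0.055,0.055,0.055,0.055], travel=[[0.009,0.002,0],[0.028,0.007,-0.002],[0.05,0.012,-0.003],[0.073,0.018,-0.004],[0.096,0.024,-0.005],[0.119,0.03,-0.006],[0.142,0.036,-0.007],[0.165,0.042,-0.008],[0.188,0.048,-0.009],[0.206,0.053,-0.01],[0.216,0.056,-0.011],[0.219,0.0565,-0.011]], turn=[[0,0,-0.05],[0,0,-0.16],[0,0,-0.28],[0,0,-0.4],[0,0,-0.52],[0,0,-0.64],[0,0,-0.76],[0,0,-0.88],[0,0,-1.0],[0,0,-1.12],[0,0,-1.22],[-0.001,0,-1.269]])

```text
clock: 12.98
ee_pos: [0.5064, 0.2718, 0.1858]
orientation: [-0.247, -3.125, 0.003]
wrist_force: [-0.6, -1.1, -2.5]
opening: 0.0676
```

Request:
jog_arm(gripper=[0.055,0.055], travel=[[0,0,0],[0,0,0]], turn=[[0,0,0],[0,0,0]])

```text
clock: 13.15
ee_pos: [0.5065, 0.27, 0.1865]
orientation: [-0.26, -3.124, 0.004]
wrist_force: [-0.3, -0.4, -3.0]
opening: 0.0676
```

```bash
python3 look.py wrist w11; python3 look.py scene s11;python3 look.py top t11; python3 - <<'E'
from plan import *
az=np.radians(-9.45); T=Rt(0,az+np.pi/2,1)
go(np.array([.5085,.2704,.19]),T)
E
```

```text
13.15 [0.5065 0.27   0.1865] [ 3.520e-01  1.330e-01  1.695e+00  1.000e-03  1.321e+00 -1.053e+00] [-0.32 -0.41 -3.04]
13.2 [0.5069 0.2698 0.1871] [ 3.520e-01  1.320e-01  1.695e+00  1.000e-03  1.321e+00 -1.053e+00] [-0.41 -1.21 -2.95]
13.25 [0.5073 0.2698 0.1878] [ 3.510e-01  1.310e-01  1.694e+00  1.000e-03  1.321e+00 -1.053e+00] [ 0.5   0.2  -2.97]
travel [-0.0008, 0.0007, -0.0016] turn [-0.0013, -0.0035, -0.0017] rows 0.0 0.0
```

View pics/w11.png

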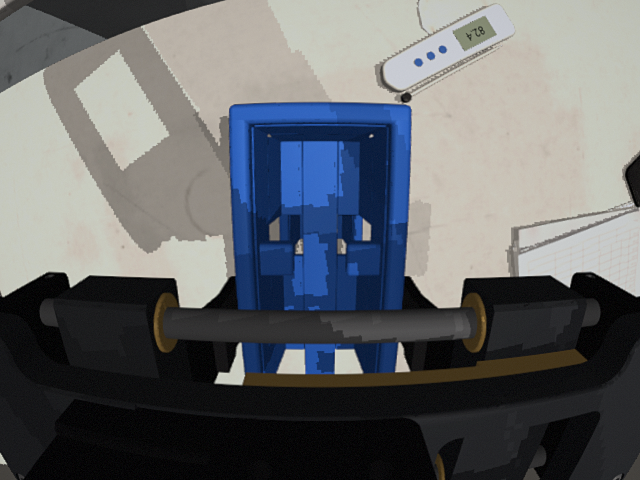

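View pics/s11.png

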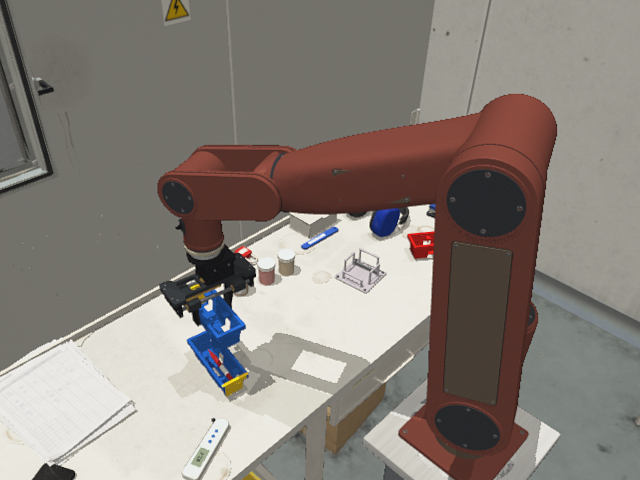

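View pics/t11.png

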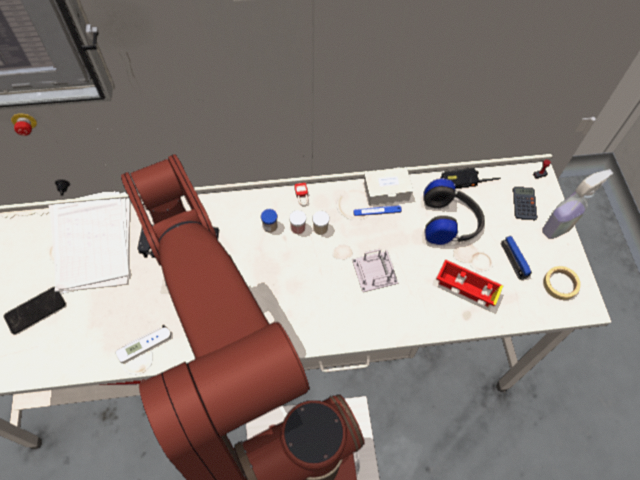

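From here the held tote hides the lower one in the wrist view. The scene view shows the yellow end of the lower tote at (235,383) under the held tote's plain end at (225,338), which is the right way round. I'll sidestep 150 mm to sight the lower tote with the hand at this same heading.

Request:
jog_arm(gripper=[0.055,0.055,0.055,0.055,0.055,0.055,0.055,0.055], travel=[[0,-0.02,0],[0,-0.055,0],[0,-0.09,0],[0,-0.125,0],[0,-0.145,0],[0,-0.15,0],[0,-0.15,0],[0,-0.15,0]], turn=[[0,0,0],[0,0,0],[0,0,0],[0,0,0],[0,0,0],[0,0,0],[0,0,0],[0,0,0]])

```text
clock: 13.97
ee_pos: [0.4838, 0.1227, 0.1899]
orientation: [-0.261, -3.13, -0.001]
wrist_force: [0.3, -1.0, -4.0]
opening: 0.0674
```

```bash
python3 look.py wrist w12; python3 rects.py w12 .38 .63 .2 .35
```

```text
13.9667 [0.4838 0.1227 0.1899] [ 9.000e-02 -5.700e-02  1.884e+00  1.000e-03  1.316e+00 -1.315e+00] [ 0.33 -0.99 -3.96]
w12 ray 5079 [498.9 268.8] [ 71.3 156.2] 80.6 [[416.0, 246.39999389648438], [570.0999755859375, 220.89999389648438], [581.7999877929688, 291.20001220703125], [427.6000061035156, 316.70001220703125]] z 0.0557
w12 depth 5079 [500.4 271.1] [ 68.7 158.6] 80.61 [[416.6000061035156, 250.10000610351562], [573.0, 224.3000030517578], [584.2000122070312, 292.1000061035156], [427.79998779296875, 317.8999938964844]] z 0.0557
yellow [0.426 0.282 0.055]
```

View pics/w12.png

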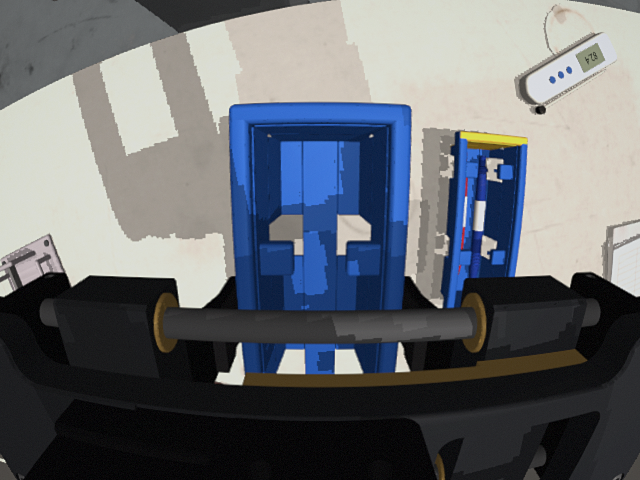

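The lower tote's yellow corners are (417,250) and (428,318) mm from this heading, against (417,252) and (428,318) before, so the two views agree. Going back above it.

```bash
python3 - <<'E'
from plan import *
az=np.radians(-9.4); T=Rt(0,az+np.pi/2,1)
go(np.array([.5083,.2699,.125]),T)
E
```

```text
travel [-0.0, 0.1487, 0.065] turn [0.0007, -0.0013, -0.0012] rows 3.9 0.0
```

Request:
jog_arm(gripper=[0.055,0.055,0.055,0.055,0.055,0.055,0.055,0.055,0.055,0.055], travel=[[0,0.02,0],[0,0.055,0],[0,0.09,0],[0,0.125,0],[0,0.143,0.01],[0,0.1487,0.03],[0,0.1487,0.05],[0,0.1487,0.065],[0,0.1487,0.065],[0,0.1487,0.065]], turn=[[0,0,0],[0,0,0],[0,0,0],[0,0,0],[0,0,-0.001],[0,0,-0.001],[0,-0.001,-0.001],[0,-0.001,-0.001],[0,-0.001,-0.001],[0,-0.001,-0.001]])

```text
clock: 14.85
ee_pos: [0.5067, 0.2702, 0.1236]
orientation: [-0.254, -3.128, 0.002]
wrist_force: [-0.6, 0.7, -3.5]
opening: 0.0675
```

```bash
python3 look.py scene s13; python3 look.py wrist w13; python3 - <<'E'
from plan import *
az=np.radians(-9.4); T=Rt(0,az+np.pi/2,1)
go(np.array([.5083,.2699,.092]),T)
go(np.array([.5083,.2699,.076]),T)
im=cv2.imread('pics/s13.png');cv2.imwrite('pics/s13c.png',cv2.resize(im[270:400,160:280],None,fx=4.6,fy=4.6,interpolation=2))
E
```

```text
14.85 [0.5067 0.2702 0.1236] [ 3.520e-01  1.940e-01  1.751e+00  1.000e-03  1.200e+00 -1.056e+00] [-0.64  0.74 -3.52]
14.9 [0.5079 0.2703 0.125 ] [ 0.352  0.192  1.749  0.     1.2   -1.057] [ 0.53 -0.53 -2.17]
travel [0.0003, -0.0004, 0.0339] turn [0.0009, 0.0008, 0.001] rows 0.8 0.0
travel [0.0003, -0.0004, 0.0499] turn [0.0009, 0.0008, 0.001] rows 1.2 0.0
```

View pics/s13c.png

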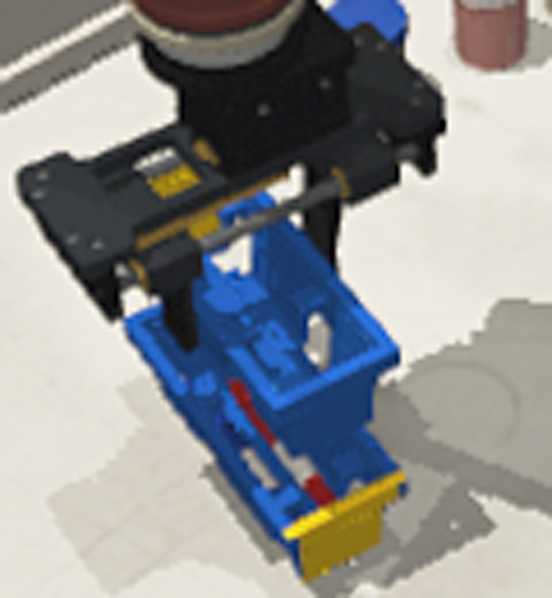

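View pics/w13.png

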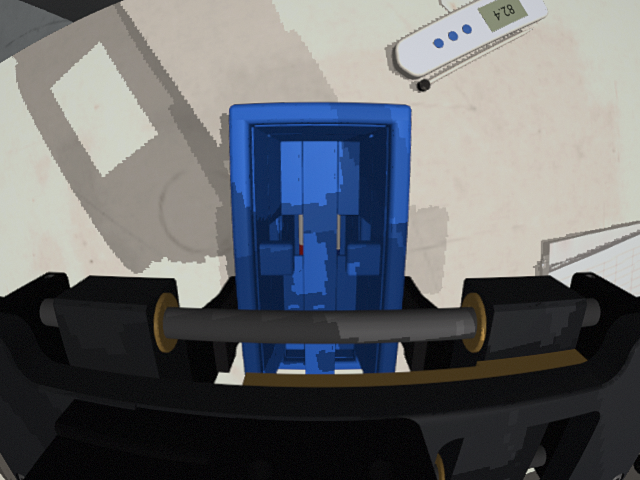

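In the scene crop the held tote sits in line above the lower one. The plain-end rim corner is at (395,355), and the lower tote's yellow end is at (345,520). Going down to just above the lower rim.

Request:
jog_arm(gripper=[0.055,0.055,0.055,0.055,0.055,0.055], travel=[[0.0003,-0.0004,0.01],[0.0003,-0.0004,0.02],[0.0003,-0.0004,0.028],[0.0003,-0.0004,0.032],[0.0003,-0.0004,0.033],[0.0003,-0.0004,0.033]], turn=[[0.001,0.001,0.001],[0.001,0.001,0.001],[0.001,0.001,0.001],[0.001,0.001,0.001],[0.001,0.001,0.001],[0.001,0.001,0.001]])

```text
clock: 15.45
ee_pos: [0.5071, 0.2687, 0.091]
orientation: [-0.258, -3.128, 0.002]
wrist_force: [0.1, 1.1, -3.8]
opening: 0.0677
```

```bash
python3 look.py scene s14; python3 - <<'E'
from plan import *
from bench import robot
print(robot.get_state()['torque'].round(2))
az=np.radians(-9.4); T=Rt(0,az+np.pi/2,1)
go(np.array([.5083,.2699,.076]),T)
im=cv2.imread('pics/s14.png');cv2.imwrite('pics/s14c.png',cv2.resize(im[290:400,170:280],None,fx=5.4,fy=5.4,interpolation=2))
E
```

```text
15.45 [0.5071 0.2687 0.091 ] [ 0.35   0.232  1.773 -0.     1.14  -1.056] [ 0.14  1.09 -3.82]
[ 0.09 -0.1  -0.01]
travel [-0.0007, 0.0012, 0.0156] turn [-0.0013, -0.002, -0.0008] rows 0.4 0.0
```

View pics/s14c.png

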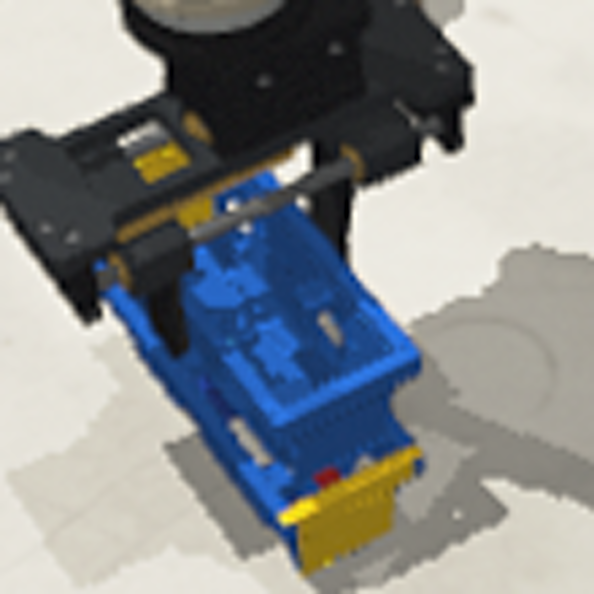

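Request:
jog_arm(gripper=[0.055,0.055,0.055,0.055,0.055,0.055], travel=[[-0.0005,0.0008,0.002],[-0.0005,0.0008,0.005],[-0.0005,0.0008,0.008],[-0.0005,0.0008,0.0105],[-0.0005,0.0008,0.012],[-0.0005,0.0008,0.012]], turn=[[-0.001,-0.001,0],[-0.001,-0.001,0],[-0.001,-0.001,0],[-0.001,-0.001,0],[-0.001,-0.001,0],[-0.001,-0.001,0]])

```text
clock: 16.0
ee_pos: [0.5077, 0.2695, 0.0791]
orientation: [-0.258, -3.129, 0.001]
wrist_force: [0.1, 0.0, -3.2]
opening: 0.0678
```

```bash
python3 -c "
from bench import robot
s=robot.get_state();print(s['ee_pos'],s['wrist_force'].round(2),s['torque'].round(2))"
```

```text
[0.50769559 0.26953415 0.07908944] [ 0.07  0.01 -3.2 ] [ 0.1  -0.17 -0.01]
```

No contact, and the base is about 7 mm inside the lower mouth. Lowering the last 3 mm slowly.

Request:
jog_arm(gripper=[0.055,0.055,0.055,0.055,0.055], travel=[[0,0,0.0008],[0,0,0.0016],[0,0,0.0024],[0,0,0.003],[0,0,0.003]], turn=[[0,0,0],[0,0,0],[0,0,0],[0,0,0],[0,0,0]])

```text
clock: 16.42
ee_pos: [0.508, 0.2697, 0.0766]
orientation: [-0.258, -3.13, 0.0]
wrist_force: [-0.5, 0.8, -3.6]
opening: 0.0675
```

Request:
jog_arm(gripper=[0.055,0.055,0.055,0.055], travel=[[0,0,0.0006],[0,0,0.0012],[0,0,0.0015],[0,0,0.0015]], turn=[[0,0,0],[0,0,0],[0,0,0],[0,0,0]])

```text
clock: 16.75
ee_pos: [0.5082, 0.2697, 0.0758]
orientation: [-0.258, -3.13, -0.0]
wrist_force: [-2.3, -1.0, 2.6]
opening: 0.0675
```

Contact at TCP z = 0.0758, where 0.076 was predicted for resting on the ledges (nested would be 0.052). Letting go and looking before retreating.

Request:
jog_arm(gripper=[0.07,0.076,0.082,0.087,0.087,0.087,0.087], travel=[[0,0,0],[0,0,0],[0,0,0],[0,0,0],[0,0,0],[0,0,0],[0,0,0]], turn=[[0,0,0],[0,0,0],[0,0,0],[0,0,0],[0,0,0],[0,0,0],[0,0,0]])

```text
clock: 17.33
ee_pos: [0.5081, 0.2697, 0.0752]
orientation: [-0.258, -3.13, 0.0]
wrist_force: [0.4, 0.1, -0.3]
opening: 0.0866
```

```bash
python3 look.py wrist w15
```

```text
17.3333 [0.5081 0.2697 0.0752] [ 0.351  0.254  1.78   0.     1.108 -1.055] [ 0.41  0.13 -0.31]
```

View pics/w15.png

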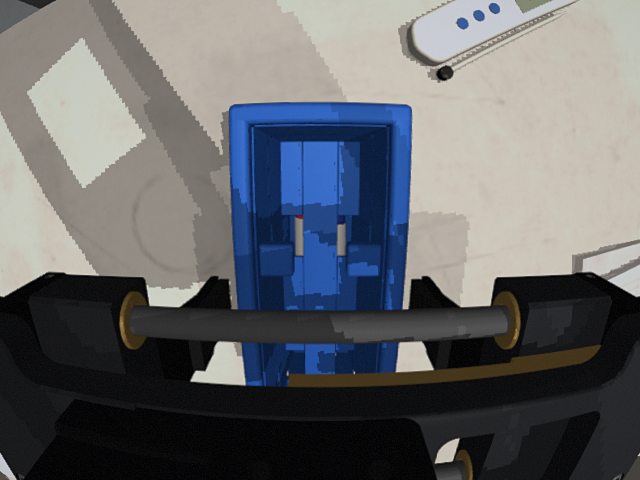

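The fingers (columns 222 and 420) are clear of the rim (232–410), and the tote hasn't shifted in view. Retreating straight up.

Request:
jog_arm(gripper=[0.087,0.087,0.087,0.087,0.087,0.087,0.087,0.087,0.087,0.087,0.087,0.087], travel=[[0,0,-0.01],[0,0,-0.03],[0,0,-0.06],[0,0,-0.09],[0,0,-0.12],[0,0,-0.15],[-0.01,-0.02,-0.18],[-0.02,-0.05,-0.2],[-0.03,-0.08,-0.21],[-0.03,-0.1,-0.21],[-0.03,-0.1,-0.21],[-0.03,-0.1,-0.21]], turn=[[0,0,0],[0,0,0],[0,0,0],[0,0,0],[0,0,0],[0,0,0],[0,0,0],[0,0,0],[0,0,0],[0,0,0],[0,0,0],[0,0,0]])

```text
clock: 18.38
ee_pos: [0.5216, 0.1654, 0.2862]
orientation: [0.262, 3.13, 0.001]
wrist_force: [0.3, -0.3, 0.1]
opening: 0.0869
```

```bash
python3 look.py wrist w16; python3 look.py scene s16; python3 rects.py w16 .38 .64 .2 .36 .102; python3 - <<'E'
from plan import *
im=cv2.imread('pics/s16.png');cv2.imwrite('pics/s16c.png',cv2.resize(im[250:410,150:310],None,fx=3.7,fy=3.7,interpolation=2))
f=np.load("w16.npz");p=dict(f);W=wcloud(f['im'],f['d'],p);M=masks(f['im'])
m=(M['blue']|M['yellow'])&(f['d']>0)&(W[...,2]>.096)&(W[...,2]<.108)&(abs(W[...,0]-.508)<.11)&(abs(W[...,1]-.27)<.06)
P=W[m];A=np.c_[P[:,:2]-[.508,.27],np.ones(len(P))];k=np.linalg.lstsq(A,P[:,2],rcond=None)[0];print("rim plane tilt,z",k.round(4))
E
```

```text
18.3833 [0.5216 0.1654 0.2862] [ 0.163 -0.002  1.649  0.     1.494 -1.241] [ 0.25 -0.28  0.14]
18.4333 [0.5214 0.1662 0.2857] [ 1.640e-01 -1.000e-03  1.649e+00  1.000e-03  1.494e+00 -1.241e+00] [-0.16  0.46 -0.32]
w16 ray 5044 [508.5 268. ] [ 69.4 173.8] 80.41 [[417.0, 248.3000030517578], [588.4000244140625, 219.3000030517578], [599.9000244140625, 287.79998779296875], [428.6000061035156, 316.70001220703125]] z 0.1018
w16 depth 5044 [508.6 269.2] [ 68.  174.1] 80.33 [[417.1000061035156, 250.3000030517578], [588.7000122070312, 221.10000610351562], [600.2000122070312, 288.1000061035156], [428.5, 317.3999938964844]] z 0.1018
yellow [0.591 0.255 0.102]
rim plane tilt,z [-0.0007 -0.0048  0.1013]
```

View pics/s16c.png

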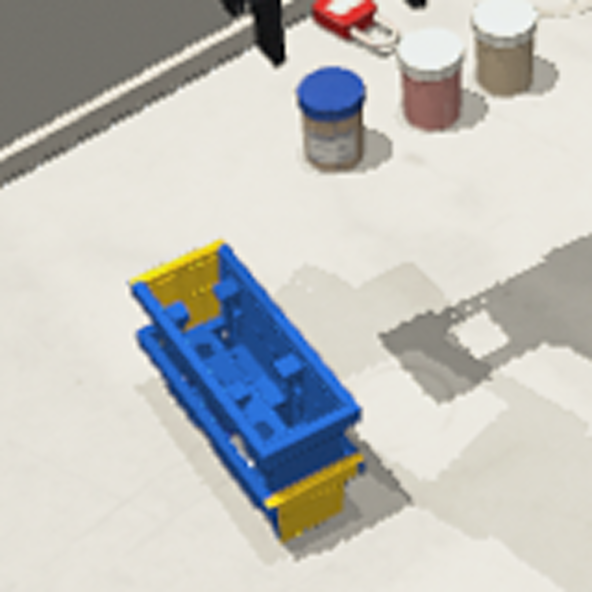

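View pics/w16.png

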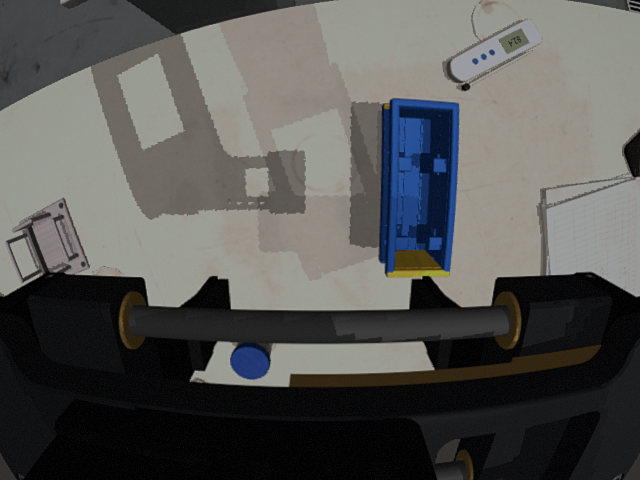

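The scene crop shows the totes stacked, the upper yellow end at (180,265) at the far end and the lower one at (315,500). Pots are upright at (333,120), (432,80) and (505,47). The rim is at 101.8 mm, against 102 mm for sitting on the ledges. Handing in.

```bash
python3 -c "
from bench import robot
print(robot.close_job())"
```

```text
the job is handed in; nothing more can be done
None
```

The tote is stacked on the other one, resting on the ledges with its yellow end over the plain end, and I handed the job in at about 18.4 s of the 58 s.

- **Rack to worktop:** I gripped the tote by its rim, lifted it out of the rack, turned it mouth up, set it on the worktop and let go.
- **Stacking:** I gripped it again across the middle of its long sides and turned it about 73°. I lowered it slowly onto the lower tote until a light touch of about 6 N, released it, and backed off.

**Last checks after release:**
- **Height:** the upper rim is at 101.8 mm; 102 mm was expected on the ledges, and about 78 mm if it had nested.
- **Level:** the fitted rim plane leans less than 0.3°.
- **Position:** the upper tote's centre is at (0.509, 0.269), within about 1 mm of the lower tote as measured before stacking.
- **Lower tote and pens:** it shows no visible shift, but I did not measure its position again. I last saw both pens plainly before the stack covered them.
- **Pots:** all three stand upright where they were.
- **Arm:** open and clear of everything, with the wrist force near zero.

**Small disagreement:** the scene and top cameras put the lower tote up to 4 mm away from the wrist camera's fix. I used the wrist fix because two views agreed to about 1.5 mm, and the tote went in without touching the sides.

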